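# Check the scale with its weights and lock it again

### The job

Check the scale before the shift: turn the knob on the scale clockwise until it clicks over and frees the pan, then stand each check weight that is there alone in the middle of the pan, smallest first and in order of size, let go and let it settle for a second or so, and then stand it upright in the wooden tray. When all are in the tray, turn the knob back until it clicks and the pan is locked again; leave the screwdriver and the pen where they lie.

Things in the scene. Friction and masses are not known exactly. Their poses are not given: they have to be found in the camera images.
- lock_knob (a joint): angle of the pan-lock knob on the scale, rad: 0 = locked, grows clockwise seen from above, 1.4 = free; stops at both ends. A spring detent holds it at either end: it resists with up to about 0.1 N m, most at the start, until midway (0.7 rad), then clicks over and pulls itself to the other end, where it stays. Its steel lock finger lies under a lug of the pan at 0 and swings clear as the knob turns to 1.4; turn the knob only while the pan is empty and up.
- knob_grip (a point): grip point on the knob's vertical axis, 92 mm above the table. The knob's black bar grip is 50 mm long, 14 mm thick and reaches from 64 to 106 mm above the table. The bar's length lies along this point's y axis and it is pinched across the point's x axis; z is up. The point turns with the knob: its yaw is the scale's yaw minus the knob angle.
- scale: grey check scale, housing 170 (x) x 300 (y) x 40 mm, fixed to the table; origin at the middle of its underside, z up. Pan centre at its (0, +65) mm, knob axis at its (0, -85) mm.
- pan (a joint): how far the sprung pan has gone down, m: 0 = up and empty, at most 0.018; it yields about 2 mm per newton (about 4 mm for the smallest weight, 14 mm for the largest) once the knob is free, and hardly at all while locked.
- pan_centre (a point): centre of the top of the round steel pan (110 mm across, flat, with two engraved rings 36 and 80 mm across round its centre); 70 mm above the table when empty; moves down with the pan.
- tray: shallow wooden weight tray, 160 x 160 x 22 mm outside, walls 5 mm, fixed; origin at the middle of its underside, walls along its x and y. A round guide rail (11 mm thick, top 68 mm above the table) runs from left to right behind the weights, tray and scale, at x = 0.605 m; carry things clear of it.
- tray_in (a point): middle of the tray's inner floor, 5 mm above the table; inside is 150 x 150 mm, room for all four weights in two rows of two.
- weight_1: smallest of the four sizes of check weight (absent in some starts): steel disc 42 mm across and 20 mm thick with an upright stem 20 mm across and 40 mm long on it and an 8 mm thick head 26 mm across on top, 68 mm high in all, about 200 g; stands upright; origin at the centre of its underside, z up. Take it by the stem, 20 to 60 mm above its underside.
- weight_2: second smallest of the four sizes of check weight (absent in some starts): steel disc 48 mm across and 24 mm thick with an upright stem 20 mm across and 40 mm long on it and an 8 mm thick head 26 mm across on top, 72 mm high in all, about 340 g; stands upright; origin at the centre of its underside, z up. Take it by the stem, 24 to 64 mm above its underside.
- weight_3: second largest of the four sizes of check weight (absent in some starts): steel disc 55 mm across and 28 mm thick with an upright stem 20 mm across and 40 mm long on it and an 8 mm thick head 26 mm across on top, 76 mm high in all, about 500 g; stands upright; origin at the centre of its underside, z up. Take it by the stem, 28 to 68 mm above its underside.
- weight_4: largest of the four sizes of check weight (absent in some starts): steel disc 62 mm across and 32 mm thick with an upright stem 20 mm across and 40 mm long on it and an 8 mm thick head 26 mm across on top, 80 mm high in all, about 700 g; stands upright; origin at the centre of its underside, z up. Take it by the stem, 32 to 72 mm above its underside.
- driver: screwdriver lying on the table, 165 mm, a bystander
- pen: marker pen lying on the table, 135 mm, a bystander
Not all that is in view belongs to the job. Leave any green or red look-alike of the weight_2 alone.

How it is judged:
By the outcome, as a careful person would: the job done as asked, in the order asked, and still so for the second after the job is handed in, with the robot touching nothing.
Of weight_1, weight_2, weight_3, weight_4 only 3 to 4 are there at a start; the rules pass over those that are not, and their reading is None.
At some moment in a run one of weight_1, weight_2, weight_3, weight_4 may be knocked a few centimetres aside while the robot is not near it.
It also fails if it takes over 210 s, if anything falls off the work surface, if the arm or the gripper's body presses on something with over 40 N, if the wrist force passes 120 N, or if a joint passes its speed limit or range.

### The arm

A 6-joint arm with a two-finger parallel gripper is mounted at the origin on a cart in front of the work surface, level with it; the furniture and walls round the work are solid. World frame = base frame: x ahead of the robot, y to its left, z up, the work surface at z = 0. Lengths are in mm, angles in rad, forces in N, time in s.
With the tool pointing down it reaches from about 275 to 750 mm from the base axis. Payload 10.2 kg.
Tool frame: the origin (TCP) lies midway between the tips of the shut fingers; the grasp point (between the pads) lies grasp_offset behind it (grasp_offset is the distance from the TCP to the grasp point, in mm); z points along the fingers, y is the direction in which the jaws open and shut (so a half turn about z gives the same grasp; the last joint's range is limited). The gripper opens to 88 mm and grips with 3 to 60 N. Pads are 18 mm wide; open, the fingers measure 123 mm over their backs; the gripper's body (75 mm by 187 mm) begins 45 mm behind the grasp point.
Start: joints at [-1.536, 0.313, 1.498, -0, 1.331, -0.223], TCP at [133.837, -507.66, 200.42] pointing down, gripper open.
Joint ranges: [-2.94, 2.94], [-0.97, 2.17], [0.19, 2.56], [-1.23, 4.37], [0.02, 3.11], [-2.88, 2.88]. Speed limits (rad/s): [2.39, 2.39, 3.01, 3.14, 3.14, 3.14].

### API

Orientations are given as a unit quaternion [x, y, z, w].
In Python, from bench import * gives the robot as it stands.
- The arm moves only by the tool send_rows, never from a script. Its argument "plan" is a list of rows, each a list of 3 entries, a list of its own where there are three numbers: the shift along the tool's x, y, z in m, then the turn, a rotation vector about the tool's x, y, z in degrees, then the gripper command: -1 is shut, 1 is fully open, values between are in proportion. A call has 1 to 5 rows; each row shifts and turns the commanded pose from where the row before left it, along the tool's axes as they then stand; what a row does not reach is not made up. A row lasts 1/8 s, in which the tool goes at most 62.5 mm and 10.7 degrees, less where a joint would pass 70% of its speed; a pose out of reach is approached as far as the arm can. A call with a gripper value outside its range is refused whole. The fingers move at their own pace and stop on an object; "force" is the grip in N (left out, the last holds). Time passes only in rows, so rows that do not move let the fingers close. It gives the time, the measured TCP pose, the force and the opening at its end, in the units of the state.
- sense(): the state, without advancing time (a new reading comes with each control period).
- grab_frame(name): name is "scene" or "top" or "wrist"; returns the picture (420x560x3 uint8, red, green, blue); there is no depth.
- camera_info(name): a dict with "fx", "fy", "cx", "cy" (pixels), "distortion" ([k1, k2, p1, p2, k3] as OpenCV has them; the pictures are not rectified), "extrinsics" (4x4, takes a point from camera to world coordinates); the wrist camera has in their place "hand_eye" (4x4, takes a point from camera to tool coordinates, whose origin is the TCP and whose axes are the flange's). Camera axes: x right, y down, z forward; pixel columns grow to the right and rows downward; lengths in mm; the calibration is good to about 2 mm. A picture is of the moment at which its call begins: read the wrist's pose just before it. camera_info takes no time and is no camera call.
- finish_job(): hands the job in, once; it reports no verdict.
The state is a dict: "time": time; "joint_pos": joint angles; "dq": joint speeds; "tau": joint torques, N m; "tcp_pos": TCP position; "ee_rot": TCP orientation; "ft_force": force on the tool from outside, world axes, zero at the start; "torque": the same for the moment, N m; "width": finger opening in mm.
Only numpy, scipy, OpenCV 4.12 (cv2) and the standard library are available. Lean on these libraries where they do the work, as an engineer would, in place of code of your own. Each camera call takes 0.05 s, during which the arm holds its last target.

## Working session

There is one attempt and no reset: what is moved stays moved. The work goes in short steps, Python scripts to look and compute and a tool call to move; the robot and the scene stay as the last step left them, time stands still between calls to the robot, and variables do not carry over. Pictures are saved under pics/ and viewed, and the job is handed in when it is done.

Besides the shell and the picture viewer there is one more tool, called after "Call:" by a JSON object that holds its "name" and its "arguments", one argument or row to a line. send_rows: Moves the arm, as the interface text tells. Its arguments: {"type":"object","properties":{"plan":{"type":"array"},"force":{"type":"number"}},"required":["plan"]}

```bash
mkdir -p pics; ls
python3 - <<'E'
from bench import *
import cv2
s=sense();print(s)
for n in("scene","top","wrist"):
    cv2.imwrite(f"pics/{n}0.png",cv2.cvtColor(grab_frame(n),cv2.COLOR_RGB2BGR)); print(n,camera_info(n))
E
```

```text
pics
{'time': 0.0, 'joint_pos': array([-1.53638796e+00,  3.13433141e-01,  1.49842266e+00, -1.36829532e-05,
        1.33099310e+00, -2.23396581e-01]), 'dq': array([-8.58617035e-04, -6.23419584e-04, -1.43101432e-03, -2.42347096e-05,
       -1.67870612e-03,  1.16578040e-03]), 'tau': array([-3.78899022e-04, -4.02208722e+01, -2.52269858e+01,  6.93717459e-02,
        3.52645002e-02, -1.05418108e-04]), 'tcp_pos': array([ 133.82929959, -507.35728096,  199.87515516]), 'ee_rot': array([ 9.91703169e-01,  1.28547387e-01,  5.26506344e-05, -6.25948179e-04]), 'ft_force': array([0.48198172, 0.0538125 , 1.10291144]), 'torque': array([0.02797703, 0.00517335, 0.01644552]), 'width': 88.44909166346342}
scene {'fx': 432.32222923034544, 'fy': 432.32222923034544, 'cx': 290.8051712861544, 'cy': 212.78942436657817, 'distortion': array([-0.04924976,  0.        ,  0.        ,  0.        ,  0.        ]), 'extrinsics': array([[-6.28468866e-01, -2.96742751e-01,  7.19006692e-01,
        -6.09865773e+02],
       [-7.77656461e-01,  2.59494815e-01, -5.72636769e-01,
         1.03442499e+03],
       [-1.66526985e-02, -9
[... 548 characters left out ...]
 -3.30575087e-01, -9.43775123e-01,
         1.71210875e+03],
       [ 0.00000000e+00,  0.00000000e+00,  0.00000000e+00,
         1.00000000e+00]])}
wrist {'fx': 347.94263873220194, 'fy': 347.94263873220194, 'cx': 279.04215483849356, 'cy': 210.12251684334842, 'distortion': array([-0.01928644,  0.        ,  0.        ,  0.        ,  0.        ]), 'hand_eye': array([[-6.42575438e-04, -9.46268427e-01, -3.23381589e-01,
         8.43689500e+01],
       [ 9.99999793e-01, -5.95438335e-04, -2.44697941e-04,
         7.28481040e-01],
       [ 3.89961410e-05, -3.23381679e-01,  9.46268613e-01,
        -1.84597378e+02],
       [ 0.00000000e+00,  0.00000000e+00,  0.00000000e+00,
         1.00000000e+00]])}
```

View pics/top0.png

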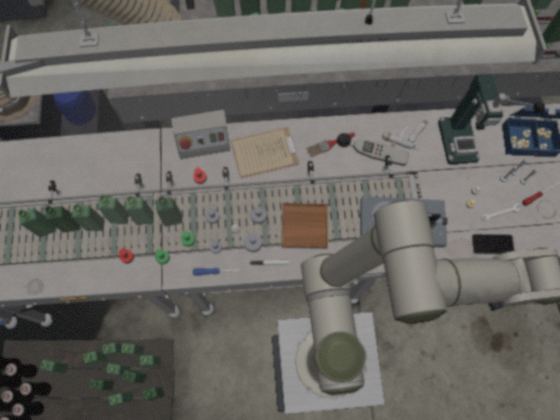

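View pics/scene0.png

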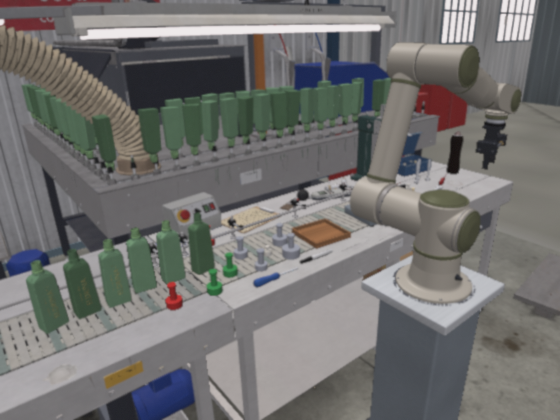

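View pics/wrist0.png

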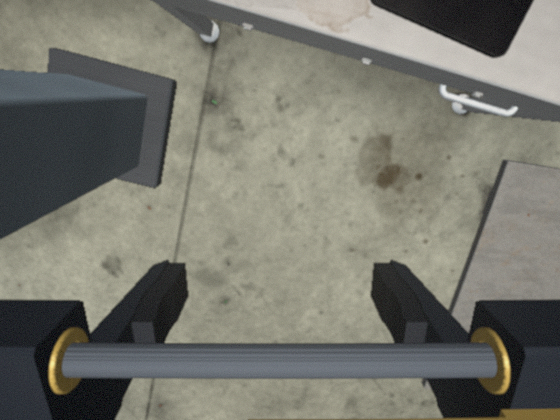

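```bash
cat > h.py <<'E'
from bench import *
import numpy as np, cv2
from scipy.spatial.transform import Rotation as R
def K(c): return np.array([[c['fx'],0,c['cx']],[0,c['fy'],c['cy']],[0,0,1]])
def cam(n,s=None):
    c=camera_info(n)
    if n!='wrist': return c,np.array(c['extrinsics'])
    s=s or sense(); T=np.eye(4); T[:3,:3]=R.from_quat(s['ee_rot']).as_matrix(); T[:3,3]=s['tcp_pos']
    return c,T@np.array(c['hand_eye'])
def ray(n,uv,CT=None):
    c,E=CT or cam(n)
    p=cv2.undistortPoints(np.array(uv,float).reshape(-1,1,2),K(c),c['distortion']).reshape(-1,2)
    d=np.c_[p,np.ones(len(p))]@E[:3,:3].T
    return E[:3,3],d
def onplane(n,uv,z,CT=None):
    o,d=ray(n,uv,CT); return o+d*((z-o[2])/d[:,2])[:,None]
def proj(n,P,CT=None):
    c,E=CT or cam(n); Ti=np.linalg.inv(E)
    r,_=cv2.Rodrigues(Ti[:3,:3]); 
    return cv2.projectPoints(np.array(P,float).reshape(-1,1,3),r,Ti[:3,3],K(c),c['distortion'])[0].reshape(-1,2)
def snap(n,name):
    s=sense(); im=cv2.cvtColor(grab_frame(n),cv2.COLOR_RGB2BGR); cv2.imwrite(f'pics/{name}.png',im); return im,cam(n,s)
def crop(im,x0,y0,x1,y1,f,name):
    cv2.imwrite(f'pics/{name}.png',cv2.resize(im[y0:y1,x0:x1],None,fx=f,fy=f,interpolation=cv2.INTER_CUBIC))
def dist2(uv1,n1,uv2,n2):
    o1,d1=ray(n1,[uv1]);o2,d2=ray(n2,[uv2]);A=np.c_[d1[0],-d2[0]]
    t=np.linalg.lstsq(A,o2-o1,rcond=None)[0]; a=o1+t[0]*d1[0]; b=o2+t[1]*d2[0]; return (a+b)/2,np.linalg.norm(a-b)
E
python3 - <<'E'
from h import *
im=cv2.imread('pics/top0.png'); crop(im,150,170,350,300,4,'topc'); crop(im,330,170,530,300,4,'topd')
s=cv2.imread('pics/scene0.png'); crop(s,150,200,350,310,4,'scenec')
for n,uv in [('w',[[212,211],[259,210],[214,244],[253,237]])]: print(onplane('top',uv,70).round(0))
print(onplane('top',[[283,204],[327,206],[326,247],[282,247]],22).round(0))
print(onplane('top',[[362,197],[445,199],[446,245]],40).round(0))
E
```

```text
[[523. 354.  70.]
 [513. 194.  70.]
 [405. 352.  70.]
 [419. 221.  70.]]
[[546. 108.  22.]
 [526. -46.  22.]
 [378. -26.  22.]
 [390. 125.  22.]]
[[ 543. -171.   40.]
 [ 512. -466.   40.]
 [ 345. -437.   40.]]
```

View pics/topc.png

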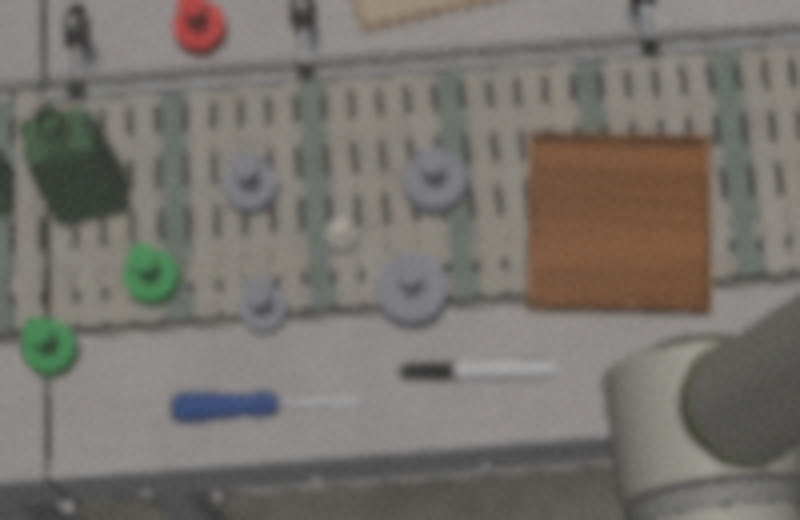

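View pics/topd.png

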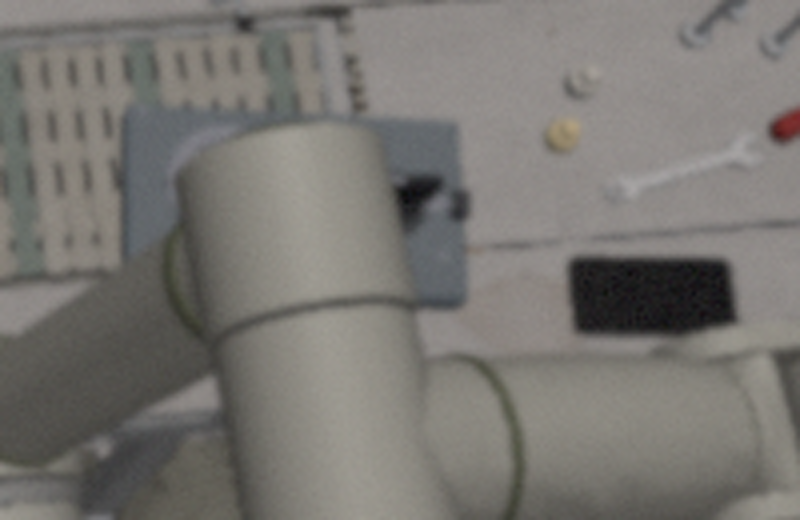

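View pics/scenec.png

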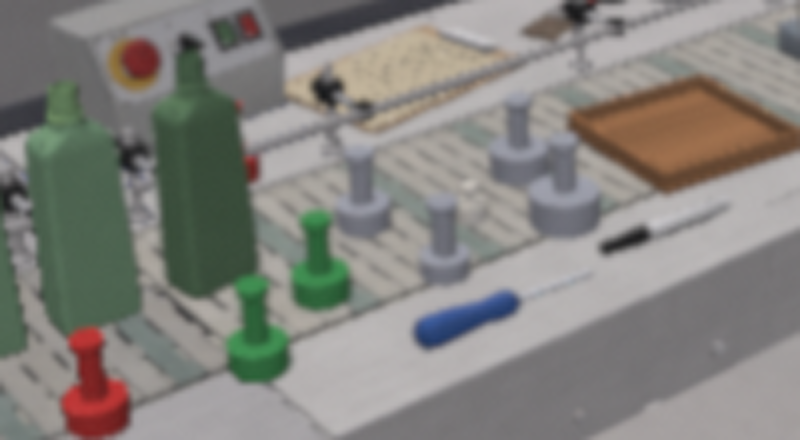

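Call:
{"name": "send_rows", "arguments": {
  "plan": [
    [[0.06,-0.007,0],[0,0,0],1],
    [[0.06,-0.007,0],[0,0,0],1],
    [[0.06,-0.007,0],[0,0,0],1],
    [[0.06,-0.007,0],[0,0,0],1],
    [[0.06,-0.007,0],[0,0,0],1]
  ]
}}

```text
time: 0.78
tcp_pos: [416.7, -396.3, 200.3]
ee_rot: [0.992, 0.129, -0.0, -0.0]
ft_force: [-0.3, -0.6, 0.9]
width: 88.1
```

```bash
python3 -c "
import bench;print(dir(bench), getattr(bench,'grasp_offset',None))"
```

```text
['Unreachable', '__builtins__', '__cached__', '__doc__', '__file__', '__loader__', '__name__', '__package__', '__spec__', 'camera_info', 'finish_job', 'grab_frame', 'grasp_offset', 'sense'] 18.700000000000003
```

Run:
```python
from h import *
im,ct=snap('wrist','w1'); print(sense()['tcp_pos'])
im,ct=snap('top','t1'); crop(im,340,170,480,270,5,'t1c')
```

```text
[ 421.93334083 -392.91741608  200.00877433]
```

View pics/w1.png

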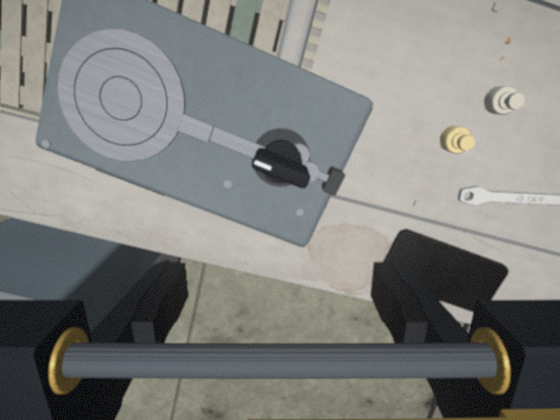

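View pics/t1c.png

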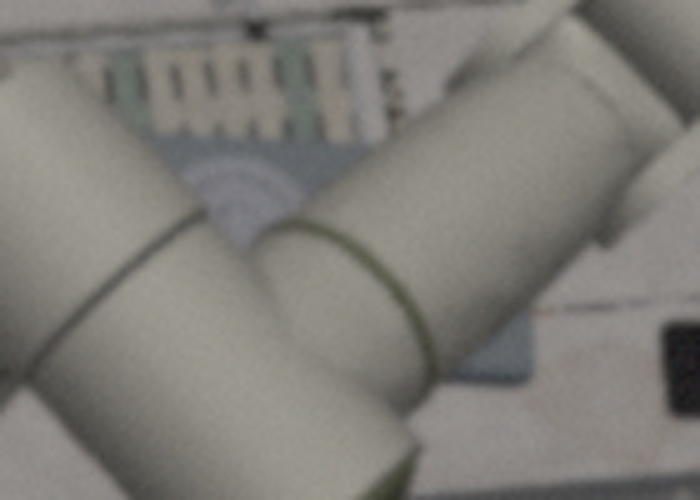

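Run:
```python
from h import *
im=cv2.imread('pics/w1.png');ct=cam('wrist')
crop(im,30,10,400,260,2,'w1c'); crop(im,230,120,360,210,6,'w1k')
print(onplane('wrist',[[121,98]],70,ct), onplane('wrist',[[281,167]],106,ct))
print(onplane('wrist',[[370,100],[305,245],[38,148],[65,-2]],40,ct))
```

```text
[[ 460.37110595 -242.31239635   70.        ]] [[ 444.90663278 -389.80992288  106.        ]]
[[ 515.81945656 -458.21328608   40.        ]
 [ 355.81204313 -441.18617098   40.        ]
 [ 387.74804037 -154.81935417   40.        ]
 [ 528.09706366 -171.25153416   40.        ]]
```

View pics/w1c.png

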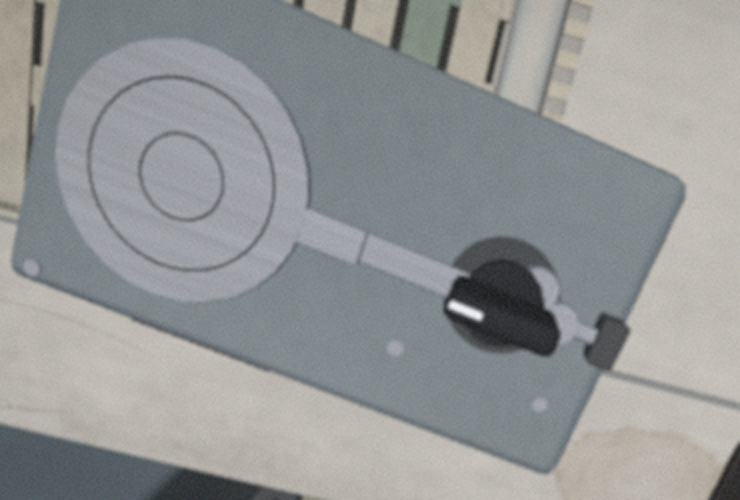

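View pics/w1k.png

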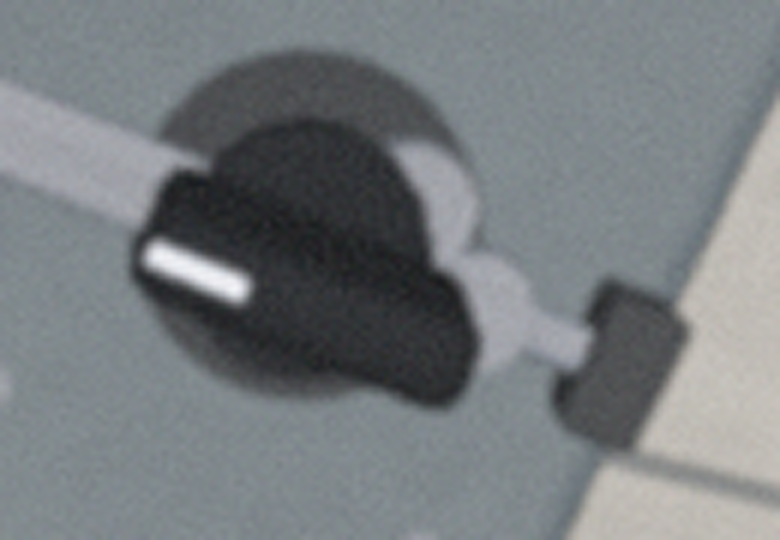

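Call:
{"name": "send_rows", "arguments": {
  "plan": [
    [[0.022,0.004,0],[0,0,0],1],
    [[0,0,0],[0,0,-10],1],
    [[0,0,0],[0,0,-10],1],
    [[0,0,0],[0,0,-10],1],
    [[0,0,0],[0,0,-10],1]
  ]
}}

```text
time: 1.5
tcp_pos: [436.7, -395.9, 200.2]
ee_rot: [0.887, 0.462, -0.0, -0.0]
ft_force: [0.3, -0.0, -0.4]
width: 88.2
```

Call:
{"name": "send_rows", "arguments": {
  "plan": [
    [[0,0,0],[0,0,-10],1],
    [[0,0,0],[0,0,-10],1],
    [[0,0,0],[0,0,-9],1],
    [[0,0,0],[0,0,0],1]
  ]
}}

```text
time: 2.0
tcp_pos: [436.8, -395.8, 200.2]
ee_rot: [0.745, 0.667, -0.0, -0.0]
ft_force: [-0.3, -0.0, 0.6]
width: 88.0
```

```bash
cat >> h.py <<'E'
def st(s=None):
    s=s or sense(); m=R.from_quat(s['ee_rot']).as_matrix(); print('t %.2f tcp %s yaw %.4f tilt %.2f w %.1f F %s j %s'%(s['time'],s['tcp_pos'].round(1),np.arctan2(m[1,0],m[0,0]),np.degrees(np.arccos(-m[2,2])),s['width'],np.array(s['ft_force']).round(1),s['joint_pos'].round(2))); return s
def to(p,s=None):
    s=s or sense(); m=R.from_quat(s['ee_rot']).as_matrix(); print('tool delta mm',(m.T@(np.array(p,float)-s['tcp_pos'])).round(1))
def dyaw(y,s=None):
    s=s or sense(); m=R.from_quat(s['ee_rot']).as_matrix(); d=y-np.arctan2(m[1,0],m[0,0]); print('turn z deg',round(np.degrees(-((d+np.pi)%(2*np.pi)-np.pi)),2))
E
python3 - <<'E'
from h import *
st(); im,ct=snap('wrist','w2')
E
```

```text
t 2.00 tcp [ 436.8 -395.8  200.2] yaw 1.4601 tilt 0.03 w 88.0 F [-0.3 -0.   0.6] j [-0.93  0.46  1.29 -0.    1.39 -0.82]
```

View pics/w2.png

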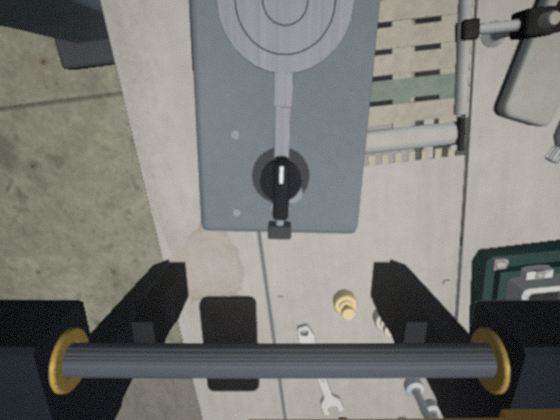

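Run:
```python
from h import *
st();im=cv2.imread('pics/w2.png');ct=cam('wrist')
crop(im,230,130,340,250,5,'w2c')
print(onplane('wrist',[[284,6]],70,ct))
print(onplane('wrist',[[280,157],[280,219],[280,188]],106,ct))
print(onplane('wrist',[[204,229],[357,231],[194,50],[377,50]],40,ct))
```

```text
t 2.05 tcp [ 436.9 -395.8  200.2] yaw 1.4584 tilt 0.03 w 87.8 F [ 0.1 -0.2  0.7] j [-0.93  0.46  1.29 -0.    1.39 -0.82]
[[ 457.68738241 -248.17498795   70.        ]]
[[ 441.50064597 -362.36827356  106.        ]
 [ 435.54422448 -415.25819705  106.        ]
 [ 438.61012778 -388.03348333  106.        ]]
[[ 351.04434359 -441.74490884   40.        ]
 [ 513.35388218 -462.49755754   40.        ]
 [ 373.62335793 -268.02207217   40.        ]
 [ 538.98457184 -286.73958175   40.        ]]
```

View pics/w2c.png

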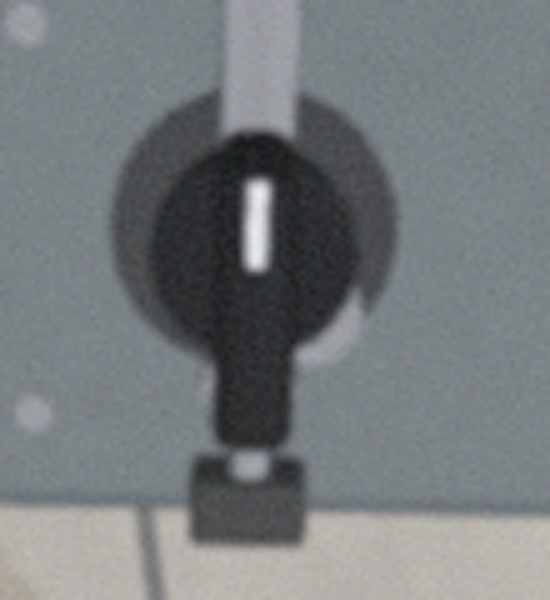

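Call:
{"name": "send_rows", "arguments": {
  "plan": [
    [[0.006,0.001,0.03],[0,0,0],1],
    [[0,0,0.04],[0,0,0],1],
    [[0,0,0.03],[0,0,0],1],
    [[0,0,0.026],[0,0,0],1],
    [[0,0,0],[0,0,0],1]
  ]
}}

```text
time: 2.68
tcp_pos: [438.1, -389.0, 72.9]
ee_rot: [0.745, 0.667, 0.0, -0.002]
ft_force: [-0.7, -0.0, -0.1]
width: 87.7
```

Call:
{"name": "send_rows", "arguments": {
  "plan": [
    [[0,0,0],[0,0,0],-1],
    [[0,0,0],[0,0,0],-1],
    [[0,0,0],[0,0,0],-1],
    [[0,0,0],[0,0,0],-1],
    [[0,0,0],[0,0,0],-1]
  ],
  "force": 25
}}

```text
time: 3.3
tcp_pos: [438.9, -389.7, 74.5]
ee_rot: [0.745, 0.668, 0.0, 0.0]
ft_force: [0.2, 0.4, 0.3]
width: 40.3
```

Run:
```python
from h import *
st(); print(sense()['torque']); im,ct=snap('wrist','w3')
```

```text
t 3.30 tcp [ 438.9 -389.7   74.5] yaw 1.4619 tilt 0.00 w 40.3 F [0.2 0.4 0.3] j [-0.93  0.57  1.46  0.    1.11 -0.82]
[-0.09919861 -0.08268228  0.06167167]
```

View pics/w3.png

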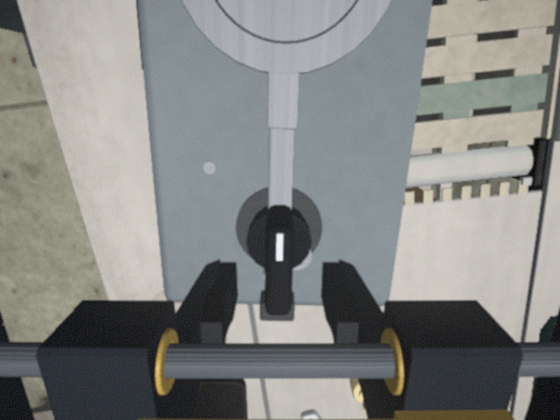

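Run:
```python
from h import *
s=sense();print(proj('wrist',[s['tcp_pos'],s['tcp_pos']+[0,0,18.7],[438.5,-390,106]],cam('wrist',s)))
print(onplane('wrist',[[278,306]],106))
```

```text
[[278.9813668  243.91922137]
 [278.99251131 258.59402522]
 [278.13363464 270.98711688]]
[[ 436.20106076 -410.13833384  106.        ]]
```

Call:
{"name": "send_rows", "arguments": {
  "plan": [
    [[0,0,0],[0,0,0],-1],
    [[0,0,0],[0,0,0],-1],
    [[0,0,0],[0,0,0],-1],
    [[0,0,0],[0,0,0],-1],
    [[0,0,0],[0,0,0],-1]
  ]
}}

```text
time: 3.98
tcp_pos: [438.9, -389.7, 74.4]
ee_rot: [0.744, 0.668, 0.0, 0.0]
ft_force: [-0.5, 0.8, -0.7]
width: 0.7
```

Run:
```python
from h import *
st(); print(sense()['torque']); im,ct=snap('wrist','w4')
```

```text
t 3.98 tcp [ 438.9 -389.7   74.4] yaw 1.4621 tilt 0.00 w 0.7 F [-0.5  0.8 -0.7] j [-0.93  0.57  1.46  0.    1.11 -0.82]
[-0.01843627 -0.05550118  0.02175134]
```

View pics/w4.png

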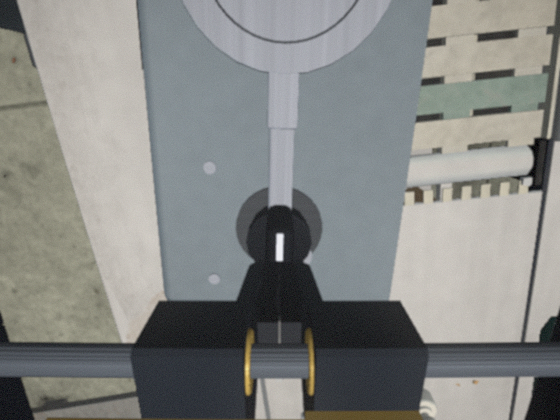

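Run:
```python
from h import *
s=st(); im,ct=snap('scene','s4'); p=s['tcp_pos']; print(proj('scene',[p,p+[0,0,40],[438.5,-390,106]]))
crop(im,340,110,560,275,3.5,'s4c')
```

```text
t 4.03 tcp [ 438.9 -389.7   74.4] yaw 1.4621 tilt 0.00 w 0.6 F [-0.1 -0.1  0. ] j [-0.93  0.57  1.46 -0.    1.11 -0.82]
[[399.24264064 192.55405576]
 [400.01055545 183.62514944]
 [399.97139325 185.52745715]]
```

View pics/s4c.png

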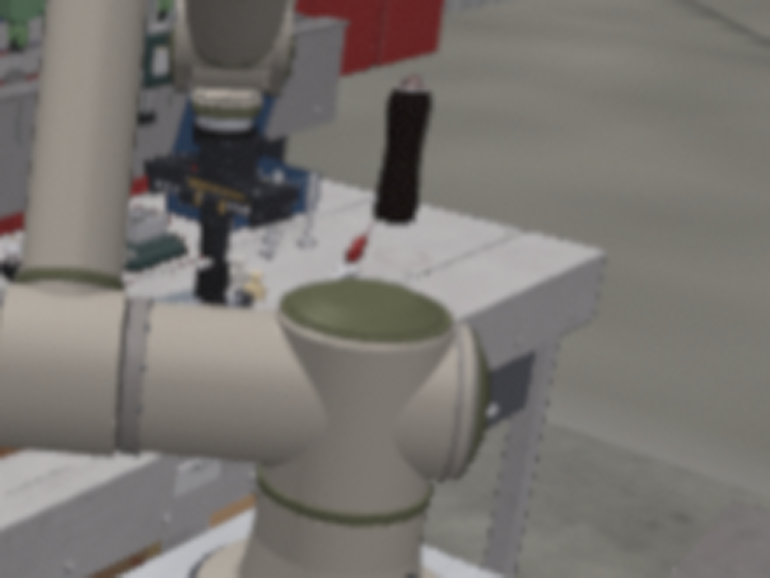

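Call:
{"name": "send_rows", "arguments": {
  "plan": [
    [[0,0,0],[0,0,0],-0.3],
    [[0,0,0],[0,0,0],-0.3],
    [[0,0,0],[0,0,0],-0.3],
    [[0,0,0.01],[0,0,0],-0.3],
    [[0,0,0.008],[0,0,0],-0.3]
  ]
}}

```text
time: 4.7
tcp_pos: [438.8, -389.5, 55.4]
ee_rot: [0.744, 0.668, 0.0, -0.0]
ft_force: [-0.4, 1.0, 1.0]
width: 30.8
```

Call:
{"name": "send_rows", "arguments": {
  "plan": [
    [[0,0,0],[0,0,0],-1],
    [[0,0,0],[0,0,0],-1],
    [[0,0,0],[0,0,0],-1],
    [[0,0,0],[0,0,0],-1],
    [[0,0,0],[0,0,0],-1]
  ],
  "force": 10
}}

```text
time: 5.32
tcp_pos: [438.8, -389.7, 56.4]
ee_rot: [0.745, 0.668, -0.0, -0.0]
ft_force: [-2.5, 0.1, -1.1]
width: 14.1
```

Run:
```python
from h import *
s=st(); im,ct=snap('wrist','w5');
```

```text
t 5.33 tcp [ 438.8 -389.7   56.4] yaw 1.4620 tilt 0.02 w 14.1 F [-2.5  0.1 -1.1] j [-0.93  0.59  1.48 -0.    1.08 -0.82]
```

View pics/w5.png

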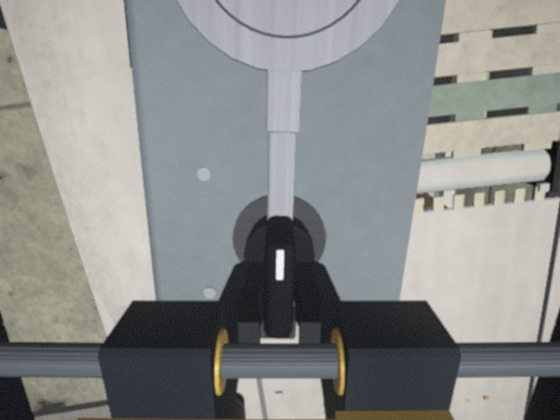

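Call:
{"name": "send_rows", "arguments": {
  "plan": [
    [[0,0,0],[0,0,0],-0.4],
    [[0,0,0],[0,0,0],-0.4],
    [[0,0,0.007],[0,0,0],-0.4],
    [[0,0,0.007],[0,0,0],-0.4],
    [[0,0,0],[0,0,0],-1]
  ]
}}

```text
time: 6.0
tcp_pos: [438.7, -389.4, 41.6]
ee_rot: [0.744, 0.668, 0.0, -0.001]
ft_force: [0.1, 0.2, -0.1]
width: 18.7
```

Call:
{"name": "send_rows", "arguments": {
  "plan": [
    [[0,0,0],[0,0,0],-1],
    [[0,0,0],[0,0,0],-1],
    [[0,0,0],[0,0,0],-1],
    [[0,0,0],[0,0,0],-1]
  ],
  "force": 30
}}

```text
time: 6.5
tcp_pos: [438.8, -389.6, 42.1]
ee_rot: [0.745, 0.668, 0.0, -0.0]
ft_force: [-0.7, -0.1, -6.6]
width: 13.9
```

Run:
```python
from h import *
s=st(); print(s['torque']); im,ct=snap('wrist','w6'); print(proj('wrist',s['tcp_pos']+[[0,0,0],[0,0,20],[0,0,40]],ct))
```

```text
t 6.50 tcp [ 438.8 -389.6   42.1] yaw 1.4619 tilt 0.04 w 13.9 F [-0.7 -0.1 -6.6] j [-0.93  0.61  1.49 -0.    1.05 -0.82]
[-0.10066743 -0.09830454 -0.30728536]
[[278.98141812 243.91932627]
 [278.97294087 259.70130848]
 [278.96251994 279.11048755]]
```

View pics/w6.png

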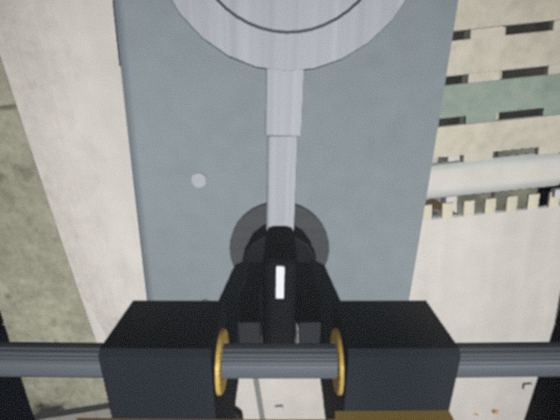

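Call:
{"name": "send_rows", "arguments": {
  "plan": [
    [[0,0,0],[0,0,8],-1],
    [[0,0,0],[0,0,8],-1],
    [[0,0,0],[0,0,8],-1],
    [[0,0,0],[0,0,8],-1],
    [[0,0,0],[0,0,8],-1]
  ]
}}

```text
time: 7.18
tcp_pos: [440.0, -390.3, 42.1]
ee_rot: [0.929, 0.371, 0.001, 0.001]
ft_force: [8.0, -5.0, -13.0]
width: 13.8
```

Run:
```python
from h import *
s=st(); print(s['torque']); im,ct=snap('wrist','w7')
```

```text
t 7.17 tcp [ 440.  -390.3   42.1] yaw 0.7601 tilt 0.18 w 13.8 F [  8.  -5. -13.] j [-0.93  0.61  1.49  0.    1.04 -0.11]
[-0.81842922 -1.22852205  0.11114643]
```

View pics/w7.png

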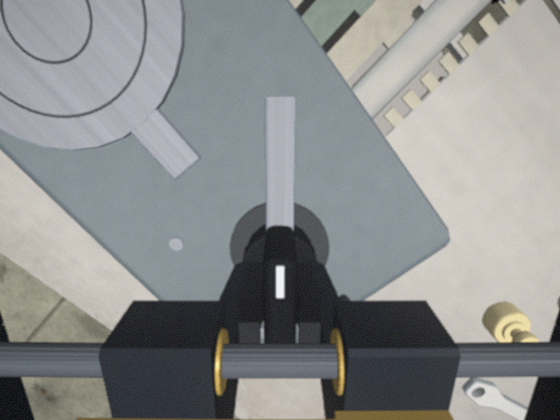

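Call:
{"name": "send_rows", "arguments": {
  "plan": [
    [[0,0,0],[0,0,8],-1],
    [[0,0,0],[0,0,8],-1],
    [[0,0,0],[0,0,8],-1],
    [[0,0,0],[0,0,8],-1],
    [[0,0,0],[0,0,8],-1]
  ]
}}

```text
time: 7.85
tcp_pos: [440.6, -391.7, 42.2]
ee_rot: [1.0, 0.031, 0.002, 0.003]
ft_force: [11.3, -12.5, -16.0]
width: 13.8
```

Run:
```python
from h import *
s=st(); print(s['torque'])
```

```text
t 7.85 tcp [ 440.6 -391.7   42.2] yaw 0.0614 tilt 0.37 w 13.8 F [ 11.3 -12.5 -16. ] j [-0.93  0.61  1.48  0.    1.04  0.58]
[-1.89055566 -1.65148557  0.0492383 ]
```

Call:
{"name": "send_rows", "arguments": {
  "plan": [
    [[0,0,0],[0,0,0],0],
    [[0,0,0],[0,0,0],0],
    [[0,0,-0.02],[0,0,0],0],
    [[0,0,-0.06],[0,0,0],0.5],
    [[0,0,-0.06],[0,0,0],0.5]
  ]
}}

```text
time: 8.48
tcp_pos: [438.8, -389.4, 184.6]
ee_rot: [0.999, 0.033, -0.0, 0.0]
ft_force: [0.3, -1.0, 0.4]
width: 61.2
```

Call:
{"name": "send_rows", "arguments": {
  "plan": [
    [[0,0,-0.04],[0,0,0],0.5],
    [[0,0,0],[0,0,0],0.5],
    [[0,0,0],[0,0,0],0.5]
  ]
}}

```text
time: 8.85
tcp_pos: [438.7, -389.3, 221.5]
ee_rot: [0.999, 0.033, -0.0, -0.001]
ft_force: [-0.0, -0.3, -0.3]
width: 66.2
```

Run:
```python
from h import *
s=st(); im,ct=snap('wrist','w8'); im,ct=snap('top','t8');crop(im,150,170,350,300,4,'t8c')
```

```text
t 8.85 tcp [ 438.7 -389.3  221.5] yaw 0.0663 tilt 0.08 w 66.2 F [-0.  -0.3 -0.3] j [-0.93  0.44  1.26 -0.    1.44  0.58]
```

View pics/w8.png

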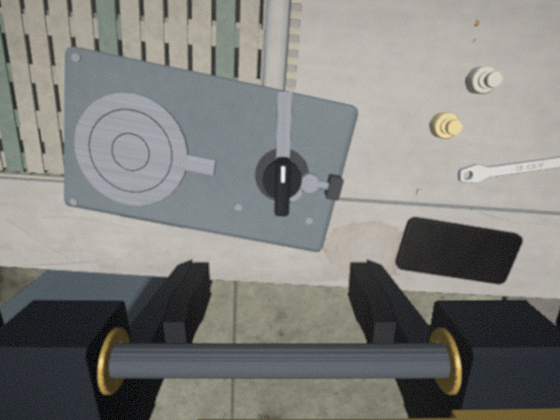

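View pics/t8c.png

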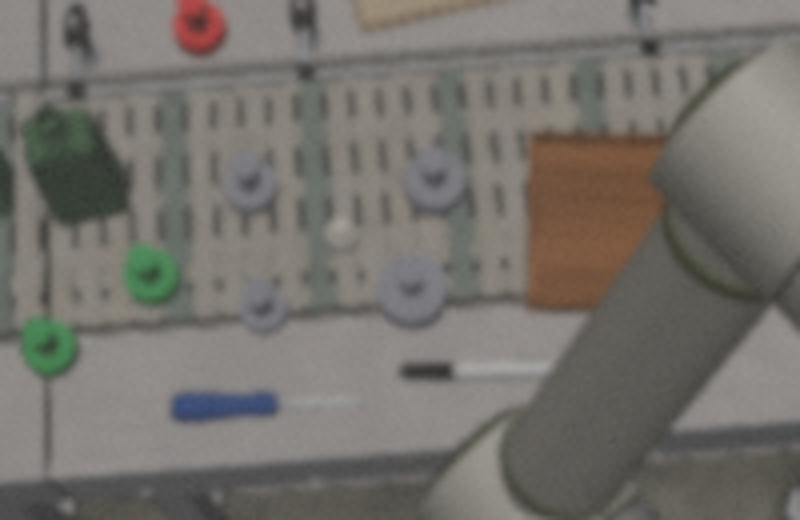

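Run:
```python
from h import *
im=cv2.imread('pics/w8.png'); ct=cam('wrist'); crop(im,60,80,370,260,2.5,'w8c')
c=onplane('wrist',[[131,152]],70,ct)[0]; print(c)
g=cv2.cvtColor(im,cv2.COLOR_BGR2GRAY)
hsv=cv2.cvtColor(im,cv2.COLOR_BGR2HSV)
# rectify the z=70 plane
xs=np.arange(c[0]-80,c[0]+80,.5);ys=np.arange(c[1]-80,c[1]+80,.5)
X,Y=np.meshgrid(xs,ys);uv=proj('wrist',np.c_[X.ravel(),Y.ravel(),np.full(X.size,70)],ct).astype(np.float32).reshape(*X.shape,2)
rg=cv2.remap(im,uv,None,cv2.INTER_LINEAR); cv2.imwrite('pics/rect8.png',cv2.resize(rg,None,fx=1.8,fy=1.8))
cir=cv2.HoughCircles(cv2.GaussianBlur(cv2.cvtColor(rg,cv2.COLOR_BGR2GRAY),(5,5),1),cv2.HOUGH_GRADIENT,1,5,param1=60,param2=30,minRadius=30,maxRadius=120)
for u,v,r in cir[0][:8]: print(xs[0]+u/2,ys[0]+v/2,r/2)
# knob: white finger line/bar end
print(onplane('wrist',[[282,216]],106,ct), onplane('wrist',[[281,187]],106,ct))
print(onplane('wrist',[[67,50],[356,106],[322,250],[64,206]],40,ct))
```

```text
[ 458.21259238 -244.60866273   70.        ]
458.46259238087913 -242.3586627310474 39.95
457.96259238087913 -245.3586627310474 40.15
463.46259238087913 -248.3586627310474 47.95
451.96259238087913 -238.8586627310474 46.6
466.46259238087913 -244.8586627310474 46.75
461.96259238087913 -236.3586627310474 46.7
450.46259238087913 -244.3586627310474 46.35
460.96259238087913 -243.3586627310474 38.5
[[ 415.13395874 -393.97672207  106.        ]] [[ 442.45651027 -391.21766846  106.        ]]
[[ 548.26766787 -176.25326678   40.        ]
 [ 514.01842435 -462.46544934   40.        ]
 [ 352.64396541 -445.00060972   40.        ]
 [ 386.97753006 -152.42005557   40.        ]]
```

View pics/rect8.png

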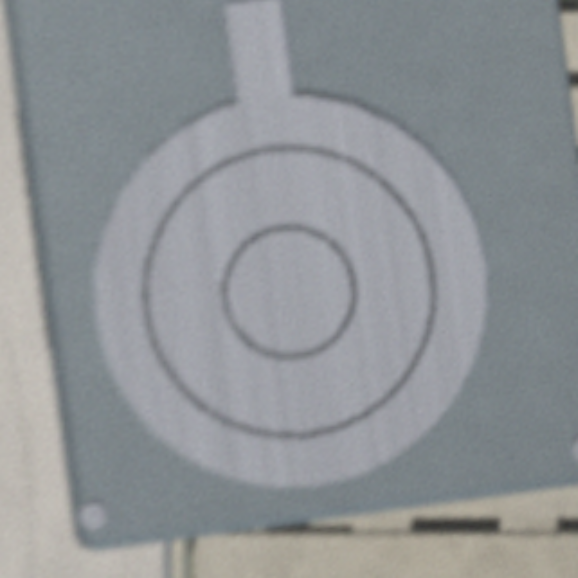

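Call:
{"name": "send_rows", "arguments": {
  "plan": [
    [[0.035,-0.038,0],[0,0,0],-1],
    [[0.035,-0.038,0.05],[0,0,0],-1],
    [[0,0,0.06],[0,0,0],-1],
    [[0,0,0.06],[0,0,0],-1],
    [[0,0,0.03],[0,0,0],-1]
  ]
}}

```text
time: 9.57
tcp_pos: [497.9, -312.8, 24.7]
ee_rot: [0.999, 0.033, -0.002, -0.002]
ft_force: [-0.2, -0.1, -0.0]
width: 18.4
```

Call:
{"name": "send_rows", "arguments": {
  "plan": [
    [[0,0,0.004],[0,0,0],-1],
    [[0,0,0],[0,0,0],-1],
    [[0,0,0.003],[0,0,0],-1]
  ]
}}

```text
time: 9.95
tcp_pos: [500.2, -315.2, 23.5]
ee_rot: [0.999, 0.033, 0.001, 0.001]
ft_force: [-0.1, 0.3, 0.8]
width: 0.4
```

Call:
{"name": "send_rows", "arguments": {
  "plan": [
    [[0,0,0.004],[0,0,0],-1],
    [[0,0,0.003],[0,0,0],-1],
    [[0,0,0],[0,0,0],-1]
  ]
}}

```text
time: 10.32
tcp_pos: [499.5, -314.5, 14.8]
ee_rot: [0.999, 0.033, -0.0, -0.0]
ft_force: [0.5, 0.3, -0.7]
width: 0.5
```

Call:
{"name": "send_rows", "arguments": {
  "plan": [
    [[0,0,0.002],[0,0,0],-1],
    [[0,0,0.002],[0,0,0],-1],
    [[0,0,0],[0,0,0],-1]
  ]
}}

```text
time: 10.7
tcp_pos: [499.5, -314.5, 10.8]
ee_rot: [0.999, 0.033, -0.0, -0.0]
ft_force: [-0.6, -0.2, -0.2]
width: 0.1
```

Call:
{"name": "send_rows", "arguments": {
  "plan": [
    [[0,0,0.002],[0,0,0],-1],
    [[0,0,0.001],[0,0,0],-1],
    [[0,0,0],[0,0,0],-1]
  ]
}}

```text
time: 11.08
tcp_pos: [499.5, -314.5, 7.8]
ee_rot: [0.999, 0.033, -0.0, -0.0]
ft_force: [-0.5, -0.3, 0.6]
width: 0.5
```

Call:
{"name": "send_rows", "arguments": {
  "plan": [
    [[0,0,0.001],[0,0,0],-1],
    [[0,0,0.001],[0,0,0],-1],
    [[0,0,0],[0,0,0],-1]
  ]
}}

```text
time: 11.45
tcp_pos: [499.5, -314.5, 5.8]
ee_rot: [0.999, 0.033, -0.0, -0.0]
ft_force: [-0.1, -0.7, 0.5]
width: 0.2
```

Call:
{"name": "send_rows", "arguments": {
  "plan": [
    [[0,0,0.001],[0,0,0],-1],
    [[0,0,0.001],[0,0,0],-1],
    [[0,0,0],[0,0,0],-1]
  ]
}}

```text
time: 11.82
tcp_pos: [499.5, -314.5, 3.9]
ee_rot: [0.999, 0.033, -0.0, -0.0]
ft_force: [0.3, -0.4, 0.4]
width: 0.4
```

Call:
{"name": "send_rows", "arguments": {
  "plan": [
    [[0,0,0.001],[0,0,0],-1],
    [[0,0,0.001],[0,0,0],-1],
    [[0,0,0],[0,0,0],-1]
  ]
}}

```text
time: 12.2
tcp_pos: [499.6, -314.5, 2.2]
ee_rot: [0.999, 0.033, 0.0, 0.0]
ft_force: [-1.3, 0.8, 3.5]
width: 0.3
```

Run:
```python
from h import *
s=st(); im,ct=snap('wrist','w9')
```

```text
t 12.20 tcp [ 499.6 -314.5    2.2] yaw 0.0659 tilt 0.00 w 0.3 F [-1.3  0.8  3.5] j [-0.76  0.67  1.5  -0.    0.97  0.74]
```

View pics/w9.png

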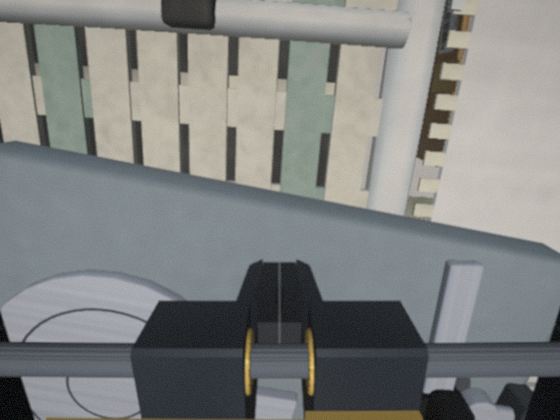

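Call:
{"name": "send_rows", "arguments": {
  "plan": [
    [[0,0,-0.05],[0,0,-7],-0.1],
    [[0,0,-0.05],[0,0,-10],-0.1],
    [[0,0,-0.05],[0,0,-10],-0.1],
    [[0,0,-0.05],[0,0,-10],-0.1],
    [[0,0,-0.02],[0,0,-10],-0.1]
  ]
}}

```text
time: 12.88
tcp_pos: [500.1, -315.1, 225.0]
ee_rot: [0.902, 0.431, 0.001, 0.002]
ft_force: [-0.1, 1.0, -0.1]
width: 39.5
```

Call:
{"name": "send_rows", "arguments": {
  "plan": [
    [[0,0,0],[0,0,-10],-0.1],
    [[0,0,0],[0,0,-10],-0.1],
    [[0,0,0],[0,0,-10],-0.1],
    [[0,0,0],[0,0,-9.2],-0.1],
    [[0,0,0],[0,0,0],-0.1]
  ]
}}

```text
time: 13.5
tcp_pos: [499.5, -314.5, 221.8]
ee_rot: [0.708, 0.706, 0.0, -0.0]
ft_force: [1.0, 0.5, 0.1]
width: 39.6
```

Run:
```python
from h import *
s=st(); dyaw(np.pi/2); to([405,345,220])
t0=cv2.imread('pics/top0.png'); hsv=cv2.cvtColor(t0,cv2.COLOR_BGR2HSV)
print(onplane('top',[[167,199],[158,225],[180,222]],0).round(), 'bottle')
```

```text
t 13.50 tcp [ 499.5 -314.5  221.8] yaw 1.5688 tilt 0.01 w 39.6 F [1.  0.5 0.1] j [-0.76  0.45  1.25  0.    1.44 -0.76]
turn z deg -0.11
tool delta mm [659.4 -95.8   1.9]
[[607. 520.   0.]
 [511. 554.   0.]
 [516. 475.   0.]] bottle
```

Call:
{"name": "send_rows", "arguments": {
  "plan": [
    [[0.055,-0.008,0],[0,0,0],-0.1],
    [[0.055,-0.008,0],[0,0,0],-0.1],
    [[0.055,-0.008,0],[0,0,0],-0.1],
    [[0.055,-0.008,0],[0,0,0],-0.1],
    [[0.055,-0.008,0],[0,0,0],-0.1]
  ]
}}

```text
time: 14.12
tcp_pos: [459.2, -37.9, 222.0]
ee_rot: [0.709, 0.705, 0.0, 0.0]
ft_force: [1.5, 0.2, 0.6]
width: 39.5
```

Call:
{"name": "send_rows", "arguments": {
  "plan": [
    [[0.055,-0.008,0],[0,0,0],-0.1],
    [[0.055,-0.008,0],[0,0,0],-0.1],
    [[0.055,-0.008,0],[0,0,0],-0.1],
    [[0.055,-0.008,0],[0,0,0],-0.1],
    [[0.03,-0.008,0],[0,0,0],-0.1]
  ]
}}

```text
time: 14.75
tcp_pos: [419.1, 212.7, 222.0]
ee_rot: [0.708, 0.706, 0.0, -0.0]
ft_force: [1.0, -0.3, -0.4]
width: 39.6
```

Call:
{"name": "send_rows", "arguments": {
  "plan": [
    [[0,0,0],[0,0,0],-0.1],
    [[0,0,0],[0,0,0],-0.1],
    [[0,0,0],[0,0,0],-0.1]
  ]
}}

```text
time: 15.12
tcp_pos: [420.2, 209.5, 222.0]
ee_rot: [0.708, 0.706, -0.0, 0.0]
ft_force: [0.7, -0.2, -0.1]
width: 39.9
```

Run:
```python
from h import *
s=st(); im,ct=snap('wrist','w10')
```

```text
t 15.12 tcp [420.2 209.5 222. ] yaw 1.5678 tilt 0.01 w 39.9 F [ 0.7 -0.2 -0.1] j [ 0.21  0.17  1.62 -0.    1.35  0.22]
```

View pics/w10.png

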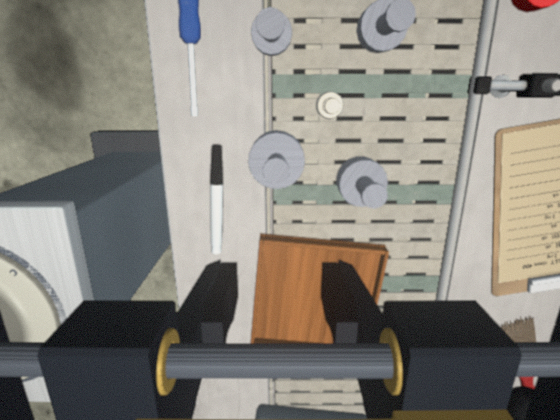

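Run:
```python
from h import *
im=cv2.imread('pics/w10.png'); ct=cam('wrist'); crop(im,230,0,430,220,3.6,'w10c')
for n,uv,h,du,dh in [('w1',[272,18],68,[271,31],20),('w2',[401,13],72,[384,26],24),('w3',[375,194],76,[362,182],28),('w4',[276,169],80,[276,159],32)]:
    print(n,onplane('wrist',[uv],h,ct).round(1),onplane('wrist',[du],dh,ct).round(1))
print('tray',onplane('wrist',[[262,235],[387,249]],22,ct).round(1))
```

```text
w1 [[414.6 354.2  68. ]] [[412.6 351.1  20. ]]
w2 [[525.3 357.3  72. ]] [[524.7 354.9  24. ]]
w3 [[515.2 196.9  76. ]] [[513.2 196.9  28. ]]
w4 [[417.4 223.2  80. ]] [[417.  223.9  32. ]]
tray [[399.6 130.5  22. ]
 [551.4 111.4  22. ]]
```

View pics/w10c.png

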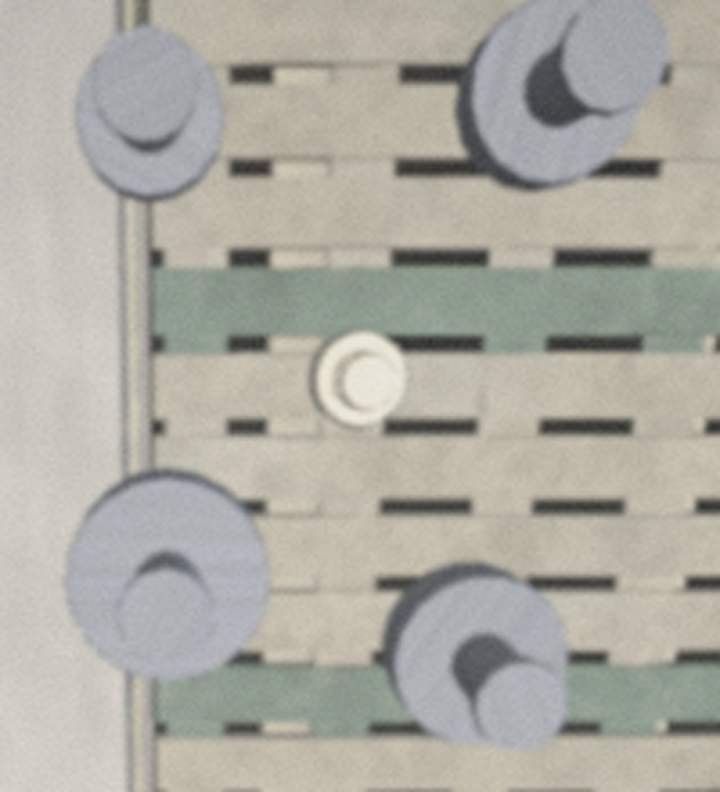

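Call:
{"name": "send_rows", "arguments": {
  "plan": [
    [[0.05,-0.002,0.01],[0,0,0],-0.1],
    [[0.05,-0.002,0.02],[0,0,0],-0.1],
    [[0.041,-0.003,0.02],[0,0,0],-0.1],
    [[0,0,0],[0,0,0],-0.1],
    [[0,0,0],[0,0,0],-0.1]
  ]
}}

```text
time: 15.8
tcp_pos: [413.4, 350.7, 172.3]
ee_rot: [0.708, 0.707, 0.0, 0.0]
ft_force: [0.3, -0.3, -0.2]
width: 39.6
```

Run:
```python
from h import *
s=st(); im,ct=snap('wrist','w11')
```

```text
t 15.80 tcp [413.4 350.7 172.3] yaw 1.5693 tilt 0.02 w 39.6 F [ 0.3 -0.3 -0.2] j [ 0.49  0.37  1.49 -0.    1.28  0.49]
```

View pics/w11.png

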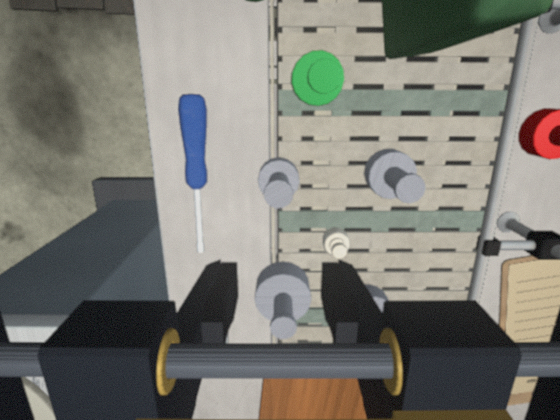

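Run:
```python
from h import *
im=cv2.imread('pics/w11.png'); ct=cam('wrist'); crop(im,240,140,440,220,4,'w11c')
```

```text
(no output)
```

View pics/w11c.png

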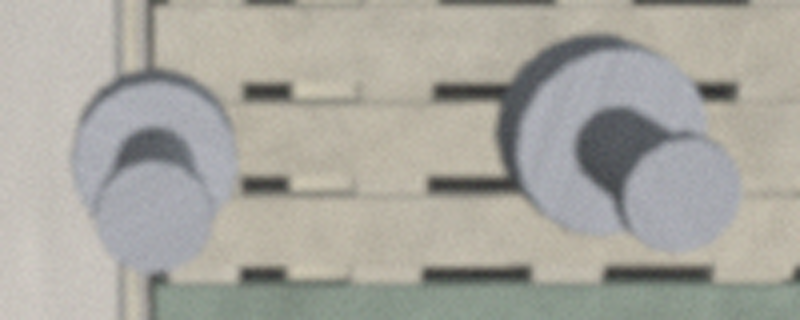

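Run:
```python
from h import *
ct=cam('wrist')
for n,uv,h,du,dh in [('w1',[279.2,193.7],68,[278.8,180],20),('w2',[410.7,188.2],72,[392.5,175],24)]:
    p=onplane('wrist',[uv],h,ct)[0];print(n,p.round(1),onplane('wrist',[du],dh,ct).round(1))
    if n=='w1': to([p[0],p[1],-15.3])
```

```text
w1 [413.8 350.5  68. ] [[413.5 350.8  20. ]]
tool delta mm [-1.000e-01  1.000e-01  1.879e+02]
w2 [525.7 356.3  72. ] [[525.  356.5  24. ]]
```

Call:
{"name": "send_rows", "arguments": {
  "plan": [
    [[0,0,0.05],[0,0,0],-0.1],
    [[0,0,0.05],[0,0,0],-0.1],
    [[0,0,0.05],[0,0,0],-0.1],
    [[0,0,0.03],[0,0,0],-0.1],
    [[0,0,0.007],[0,0,0],-0.1]
  ]
}}

```text
time: 16.48
tcp_pos: [412.9, 350.3, -15.8]
ee_rot: [0.708, 0.706, -0.001, -0.0]
ft_force: [-0.0, 0.2, -0.1]
width: 39.7
```

Call:
{"name": "send_rows", "arguments": {
  "plan": [
    [[0,0,0],[0,0,0],-0.1],
    [[0,0,0],[0,0,0],-1],
    [[0,0,0],[0,0,0],-1],
    [[0,0,0],[0,0,0],-1],
    [[0,0,0],[0,0,0],-1]
  ],
  "force": 20
}}

```text
time: 17.1
tcp_pos: [413.4, 351.9, -13.9]
ee_rot: [0.707, 0.707, 0.001, 0.0]
ft_force: [-1.7, -0.3, 6.6]
width: 24.8
```

Run:
```python
from h import *
s=st(); im,ct=snap('wrist','w12')
```

```text
t 17.10 tcp [413.4 351.9 -13.9] yaw 1.5704 tilt 0.10 w 24.8 F [-1.7 -0.3  6.6] j [0.49 0.61 1.66 0.   0.86 0.49]
```

View pics/w12.png

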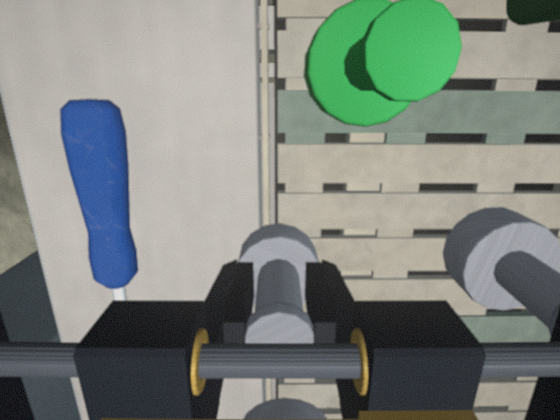

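Call:
{"name": "send_rows", "arguments": {
  "plan": [
    [[0,0,0],[0,0,0],-1],
    [[0,0,0],[0,0,0],-1]
  ]
}}

```text
time: 17.4
tcp_pos: [413.4, 351.9, -13.9]
ee_rot: [0.707, 0.707, 0.001, 0.0]
ft_force: [-2.4, -0.0, 7.0]
width: 24.9
```

Run:
```python
from h import *
s=st(); im,ct=snap('wrist','w13');crop(im,180,210,380,380,4,'w13c')
```

```text
t 17.40 tcp [413.4 351.9 -13.9] yaw 1.5705 tilt 0.11 w 24.9 F [-2.4 -0.   7. ] j [0.49 0.61 1.66 0.   0.86 0.49]
```

View pics/w13c.png

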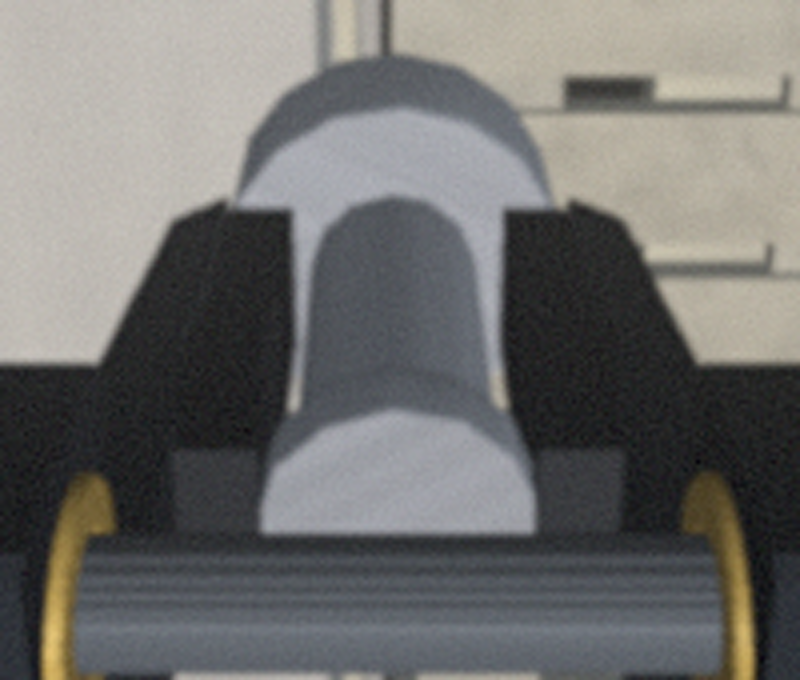

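Call:
{"name": "send_rows", "arguments": {
  "plan": [
    [[0,0,0],[0,0,0],-0.1],
    [[0,0,0],[0,0,0],-0.1],
    [[0,0,0.0016],[0,0,0],-0.1],
    [[0,0,0],[0,0,0],-0.1]
  ]
}}

```text
time: 17.95
tcp_pos: [412.8, 351.4, -16.9]
ee_rot: [0.707, 0.707, -0.0, -0.0]
ft_force: [-0.1, 1.0, 0.1]
width: 40.0
```

Call:
{"name": "send_rows", "arguments": {
  "plan": [
    [[0,0,0],[0,0,0],-1],
    [[0,0,0],[0,0,0],-1],
    [[0,0,0],[0,0,0],-1],
    [[0,0,0],[0,0,0],-1]
  ],
  "force": 10
}}

```text
time: 18.45
tcp_pos: [412.8, 351.5, -16.7]
ee_rot: [0.707, 0.707, -0.0, -0.0]
ft_force: [-0.0, 1.3, -0.2]
width: 24.9
```

Run:
```python
from h import *
s=st(); im,ct=snap('wrist','w14');crop(im,180,210,380,380,4,'w14c')
```

```text
t 18.45 tcp [412.8 351.5 -16.7] yaw 1.5703 tilt 0.01 w 24.9 F [-0.   1.3 -0.2] j [0.49 0.62 1.67 0.   0.86 0.49]
```

View pics/w14c.png

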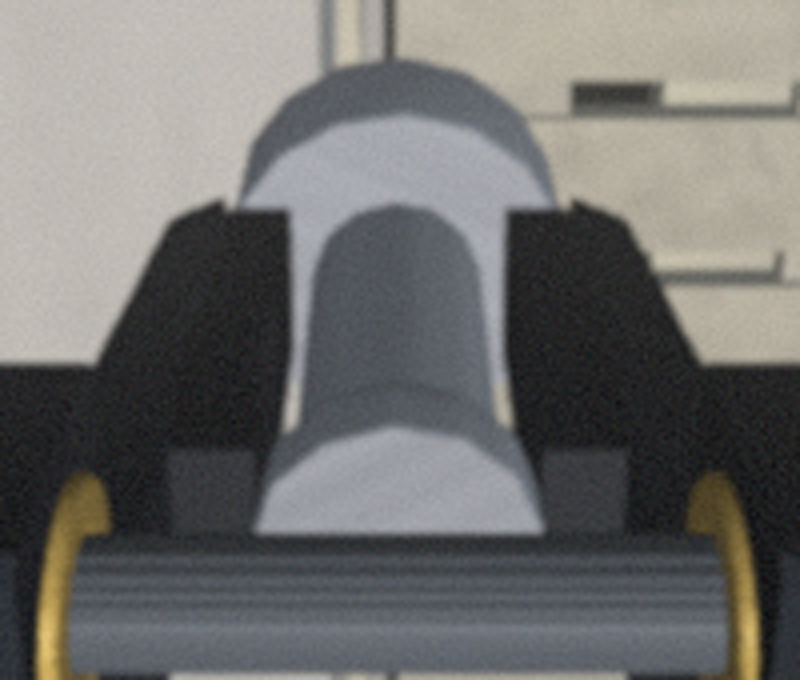

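Call:
{"name": "send_rows", "arguments": {
  "plan": [
    [[0,0,0],[0,0,0],-0.1],
    [[0,0,0],[0,0,0],-0.1],
    [[0,0,-0.02],[0,0,0],-0.1],
    [[0,0,-0.002],[0,0,0],-0.1],
    [[0,0,0],[0,0,0],-1]
  ]
}}

```text
time: 19.12
tcp_pos: [412.8, 351.4, 5.0]
ee_rot: [0.707, 0.707, -0.0, -0.0]
ft_force: [0.2, -0.1, -0.6]
width: 31.6
```

Call:
{"name": "send_rows", "arguments": {
  "plan": [
    [[0,0,0],[0,0,0],-1],
    [[0,0,0],[0,0,0],-1],
    [[0,0,0],[0,0,0],-1],
    [[0,0,0],[0,0,0],-1]
  ],
  "force": 30
}}

```text
time: 19.62
tcp_pos: [412.8, 351.4, 5.2]
ee_rot: [0.707, 0.707, -0.0, -0.0]
ft_force: [-0.4, 0.3, -1.2]
width: 19.4
```

Run:
```python
from h import *
s=st(); im,ct=snap('wrist','w15');crop(im,180,210,380,380,4,'w15c')
```

```text
t 19.62 tcp [412.8 351.4   5.2] yaw 1.5703 tilt 0.02 w 19.4 F [-0.4  0.3 -1.2] j [ 0.49  0.58  1.66 -0.    0.9   0.49]
```

View pics/w15c.png

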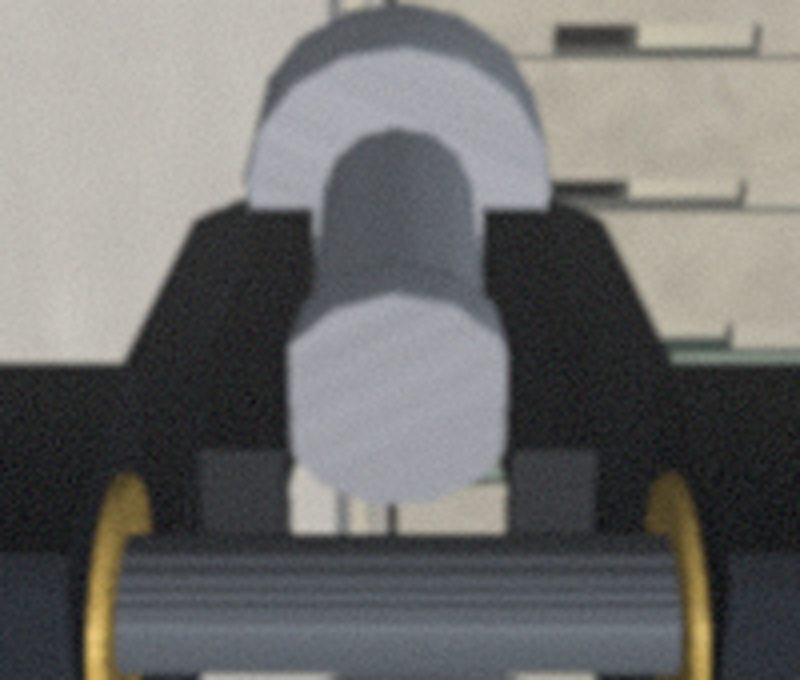

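Call:
{"name": "send_rows", "arguments": {
  "plan": [
    [[0,0,-0.02],[0,0,0],-1],
    [[0,0,-0.04],[0,0,0],-1],
    [[0,0,-0.05],[0,0,0],-1],
    [[0,0,-0.03],[0,0,0],-1],
    [[0,0,0],[0,0,0],-1]
  ]
}}

```text
time: 20.3
tcp_pos: [413.7, 352.0, 147.0]
ee_rot: [0.707, 0.707, 0.002, 0.001]
ft_force: [0.1, -0.1, -2.2]
width: 19.4
```

Run:
```python
from h import *
s=st(); im,ct=snap('wrist','w16'); to([458.3,-244,150])
```

```text
t 20.30 tcp [413.7 352.  147. ] yaw 1.5704 tilt 0.24 w 19.4 F [ 0.1 -0.1 -2.2] j [0.49 0.4  1.52 0.   1.22 0.49]
tool delta mm [-595.4   45.7   -5. ]
```

View pics/w16.png

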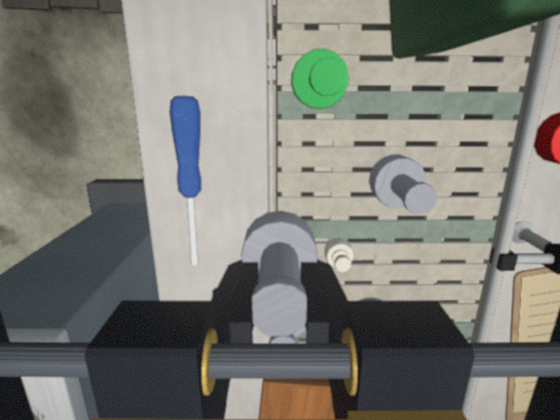

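Call:
{"name": "send_rows", "arguments": {
  "plan": [
    [[-0.03,0.003,0],[0,0,0],-1],
    [[-0.054,0.004,0],[0,0,0],-1],
    [[-0.054,0.004,0],[0,0,0],-1],
    [[-0.054,0.004,0],[0,0,0],-1],
    [[-0.054,0.004,0],[0,0,0],-1]
  ]
}}

```text
time: 20.98
tcp_pos: [430.7, 103.8, 143.5]
ee_rot: [0.707, 0.707, -0.001, -0.001]
ft_force: [1.0, -0.2, -1.2]
width: 19.7
```

Call:
{"name": "send_rows", "arguments": {
  "plan": [
    [[-0.054,0.004,0],[0,0,0],-1],
    [[-0.054,0.004,0],[0,0,0],-1],
    [[-0.054,0.004,0],[0,0,0],-1],
    [[-0.054,0.004,0],[0,0,0],-1],
    [[-0.054,0.004,0],[0,0,0],-1]
  ]
}}

```text
time: 21.6
tcp_pos: [450.7, -165.9, 143.4]
ee_rot: [0.707, 0.707, -0.0, -0.002]
ft_force: [1.3, 0.7, -1.7]
width: 19.7
```

Call:
{"name": "send_rows", "arguments": {
  "plan": [
    [[-0.054,0.004,0],[0,0,0],-1],
    [[-0.02,0.002,0],[0,0,0],-1],
    [[0,0,0],[0,0,0],-1],
    [[0,0,0],[0,0,0],-1]
  ]
}}

```text
time: 22.1
tcp_pos: [457.4, -237.0, 144.7]
ee_rot: [0.707, 0.707, 0.0, -0.001]
ft_force: [0.2, 0.6, -2.3]
width: 19.3
```

Run:
```python
from h import *
s=st(); im,ct=snap('wrist','w17'); to([458.3,-243,73])
```

```text
t 22.10 tcp [ 457.4 -237.   144.7] yaw 1.5715 tilt 0.10 w 19.3 F [ 0.2  0.6 -2.3] j [-0.71  0.34  1.61  0.    1.19 -0.71]
tool delta mm [-6.1  0.8 72. ]
```

View pics/w17.png

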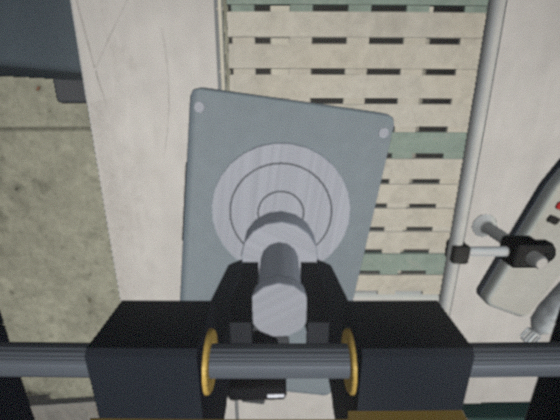

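Call:
{"name": "send_rows", "arguments": {
  "plan": [
    [[-0.006,0.001,0.02],[0,0,0],-1],
    [[0,0,0.03],[0,0,0],-1],
    [[0,0,0.015],[0,0,0],-1],
    [[0,0,0.002],[0,0,0],-1],
    [[0,0,0],[0,0,0],-1]
  ]
}}

```text
time: 22.78
tcp_pos: [459.0, -244.6, 79.2]
ee_rot: [0.707, 0.707, 0.0, 0.001]
ft_force: [0.3, 0.2, -2.1]
width: 19.2
```

Run:
```python
from h import *
s=st(); im,ct=snap('wrist','w18'); to([458.3,-243,73])
```

```text
t 22.77 tcp [ 459.  -244.6   79.2] yaw 1.5707 tilt 0.07 w 19.2 F [ 0.3  0.2 -2.1] j [-0.72  0.43  1.67  0.    1.04 -0.71]
tool delta mm [ 1.7 -0.8  6.3]
```

View pics/w18.png

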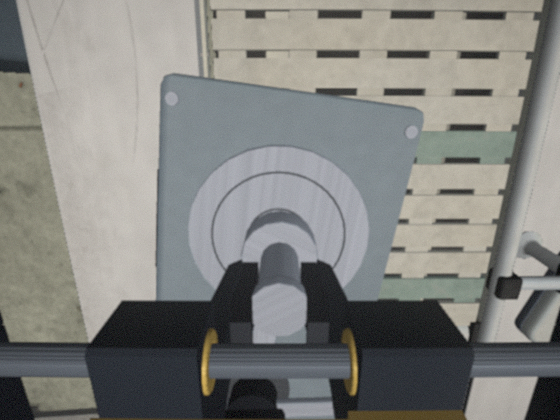

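Call:
{"name": "send_rows", "arguments": {
  "plan": [
    [[0.0015,-0.001,0.002],[0,0,0],-1],
    [[0,0,0.002],[0,0,0],-1],
    [[0,0,0.002],[0,0,0],-1],
    [[0,0,0.001],[0,0,0],-1],
    [[0,0,0],[0,0,0],-1]
  ]
}}

```text
time: 23.45
tcp_pos: [457.7, -243.1, 71.4]
ee_rot: [0.707, 0.707, -0.0, 0.0]
ft_force: [0.4, 0.0, 0.1]
width: 19.8
```

Call:
{"name": "send_rows", "arguments": {
  "plan": [
    [[0,0,0],[0,0,0],-0.6],
    [[0,0,0],[0,0,0],-0.3],
    [[0,0,0],[0,0,0],-0.1],
    [[0,0,-0.01],[0,0,0],-0.1],
    [[0,0,-0.05],[0,0,0],-0.1]
  ]
}}

```text
time: 24.08
tcp_pos: [456.5, -242.2, 130.7]
ee_rot: [0.707, 0.707, -0.0, -0.003]
ft_force: [1.0, -1.1, -0.4]
width: 39.5
```

Call:
{"name": "send_rows", "arguments": {
  "plan": [
    [[0,0,-0.03],[0,0,0],-0.1],
    [[0,0,0],[0,0,0],-0.1],
    [[0,0,0],[0,0,0],-0.1],
    [[0,0,0],[0,0,0],-0.1],
    [[0,0,0],[0,0,0],-0.1]
  ]
}}

```text
time: 24.7
tcp_pos: [457.4, -242.9, 160.7]
ee_rot: [0.707, 0.707, -0.0, -0.001]
ft_force: [0.6, 0.1, 0.0]
width: 39.6
```

Run:
```python
from h import *
s=st(); im,ct=snap('wrist','w19')
```

```text
t 24.70 tcp [ 457.4 -242.9  160.7] yaw 1.5702 tilt 0.08 w 39.6 F [0.6 0.1 0. ] j [-0.71  0.33  1.58  0.    1.23 -0.71]
```

View pics/w19.png

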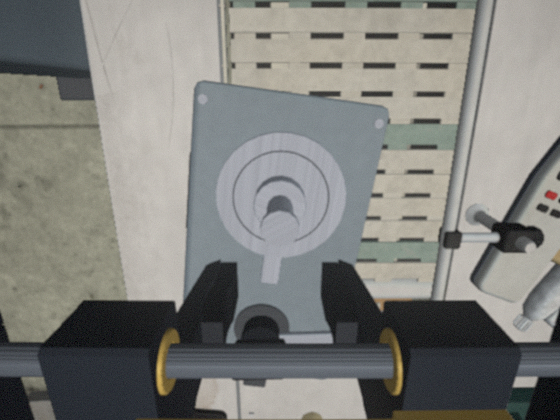

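Call:
{"name": "send_rows", "arguments": {
  "plan": [
    [[0,0,0],[0,0,0],-0.1],
    [[0,0,0],[0,0,0],-0.1],
    [[0,0,0],[0,0,0],-0.1],
    [[0,0,0],[0,0,0],-0.1],
    [[0,0,0.03],[0,0,0],-0.1]
  ]
}}

```text
time: 25.38
tcp_pos: [458.5, -243.8, 132.6]
ee_rot: [0.707, 0.707, 0.0, 0.002]
ft_force: [-0.0, -0.4, -0.9]
width: 39.6
```

Call:
{"name": "send_rows", "arguments": {
  "plan": [
    [[0,0,0.04],[0,0,0],-0.1],
    [[0,0,0.019],[0,0,0],-0.1],
    [[0,0,0],[0,0,0],-0.1],
    [[0,0,0],[0,0,0],-1],
    [[0,0,0],[0,0,0],-1]
  ]
}}

```text
time: 26.0
tcp_pos: [458.0, -243.4, 73.3]
ee_rot: [0.707, 0.707, 0.0, 0.001]
ft_force: [-0.3, -0.2, -0.0]
width: 23.7
```

Call:
{"name": "send_rows", "arguments": {
  "plan": [
    [[0,0,0],[0,0,0],-1],
    [[0,0,0],[0,0,0],-1],
    [[0,0,-0.01],[0,0,0],-1],
    [[0,0,-0.03],[0,0,0],-1],
    [[0,0,-0.03],[0,0,0],-1]
  ]
}}

```text
time: 26.62
tcp_pos: [457.4, -242.8, 143.5]
ee_rot: [0.707, 0.707, -0.0, -0.0]
ft_force: [0.8, -0.3, -1.6]
width: 23.4
```

Run:
```python
from h import *
s=st(); im,ct=snap('wrist','w20')
# tray from top view t8/top0
t=cv2.imread('pics/top0.png'); hsv=cv2.cvtColor(t,cv2.COLOR_BGR2HSV)
m=cv2.inRange(hsv,(3,90,60),(20,255,200)); m[:190]=0;m[260:]=0;m[:,:270]=0;m[:,340:]=0
c=max(cv2.findContours(m,0,2)[0],key=cv2.contourArea); r=cv2.minAreaRect(c); b=cv2.boxPoints(r); print(b)
P=onplane('top',b,22); print(P.round(1),P.mean(0));
```

```text
t 26.62 tcp [ 457.4 -242.8  143.5] yaw 1.5704 tilt 0.04 w 23.4 F [ 0.8 -0.3 -1.6] j [-0.71  0.35  1.6   0.    1.19 -0.71]
[[282. 204.]
 [327. 204.]
 [327. 247.]
 [282. 247.]]
[[546.1 111.1  22. ]
 [533.4 -47.2  22. ]
 [377.3 -29.   22. ]
 [389.9 124.8  22. ]] [461.66706406  39.91541469  22.        ]
```

View pics/w20.png

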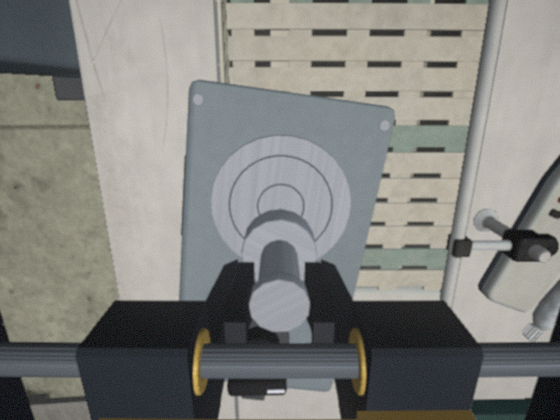

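Call:
{"name": "send_rows", "arguments": {
  "plan": [
    [[0.03,0,0],[0,0,0],-1],
    [[0.05,0,0],[0,0,0],-1],
    [[0.05,0,0],[0,0,0],-1],
    [[0.05,0,0],[0,0,0],-1],
    [[0.04,0,0],[0,0,0],-1]
  ]
}}

```text
time: 27.3
tcp_pos: [457.2, -21.2, 142.2]
ee_rot: [0.707, 0.707, -0.0, -0.0]
ft_force: [0.1, 0.4, -1.3]
width: 23.3
```

Call:
{"name": "send_rows", "arguments": {
  "plan": [
    [[0,0,0],[0,0,0],-1],
    [[0,0,0],[0,0,0],-1],
    [[0,0,0],[0,0,0],-1]
  ]
}}

```text
time: 27.68
tcp_pos: [457.7, -23.9, 142.2]
ee_rot: [0.708, 0.706, -0.0, -0.0]
ft_force: [0.1, 0.4, -2.3]
width: 23.4
```

Run:
```python
from h import *
s=st(); im,ct=snap('wrist','w21')
```

```text
t 27.68 tcp [457.7 -23.9 142.2] yaw 1.5690 tilt 0.01 w 23.4 F [ 0.1  0.4 -2.3] j [-0.31  0.23  1.77 -0.    1.14 -0.31]
```

View pics/w21.png

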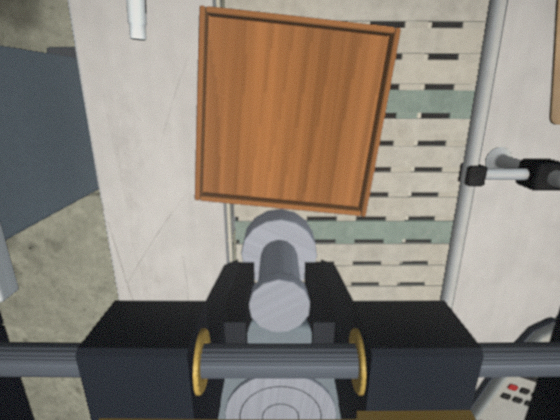

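Tray outer corners visible at (202,8), (399,29), (364,215), (196,198).

Run:
```python
from h import *
ct=cam('wrist'); P=onplane('wrist',[[202,8],[399,29],[364,215],[196,198]],22,ct); print(P.round(1),P.mean(0).round(1))
for i in range(4):
    d=P[(i+1)%4]-P[i]; print(np.linalg.norm(d).round(1), np.arctan2(d[1],d[0]).round(3))
c=P[:,:2].mean(0); y=-0.11
Rm=np.array([[np.cos(y),-np.sin(y)],[np.sin(y),np.cos(y)]])
for n,o in dict(w1=(-37,37),w2=(37,37),w3=(37,-36),w4=(-36,-36)).items(): print(n,(c+Rm@o).round(1))
```

```text
[[398.2 122.   22. ]
 [552.9 107.   22. ]
 [536.8 -49.2  22. ]
 [381.6 -32.3  22. ]] [467.4  36.8  22. ]
155.5 -0.097
157.1 -1.674
156.1 3.033
155.2 1.464
w1 [434.6  77.7]
w2 [508.2  69.6]
w3 [500.2  -3. ]
w4 [427.6   5. ]
```

Call:
{"name": "send_rows", "arguments": {
  "plan": [
    [[0.05,-0.011,0],[0,0,0],-1],
    [[0.052,-0.012,0.01],[0,0,0],-1],
    [[0,0,0.04],[0,0,0],-1],
    [[0,0,0.04],[0,0,0],-1],
    [[0,0,0.025],[0,0,0],-1]
  ]
}}

```text
time: 28.35
tcp_pos: [434.2, 78.6, 25.8]
ee_rot: [0.708, 0.707, -0.001, -0.001]
ft_force: [0.1, -1.2, -1.9]
width: 23.2
```

Call:
{"name": "send_rows", "arguments": {
  "plan": [
    [[0,0,0.008],[0,0,0],-1],
    [[0,0,0],[0,0,0],-1],
    [[0,0,0],[0,0,0],-1]
  ]
}}

```text
time: 28.72
tcp_pos: [435.5, 78.8, 20.3]
ee_rot: [0.707, 0.707, 0.001, 0.001]
ft_force: [0.2, 0.4, -1.1]
width: 23.6
```

Run:
```python
from h import *
s=st(); im,ct=snap('wrist','w22')
```

```text
t 28.73 tcp [435.5  78.8  20.3] yaw 1.5700 tilt 0.11 w 23.6 F [ 0.2  0.4 -1.1] j [-0.09  0.38  1.94  0.    0.81 -0.09]
```

View pics/w22.png

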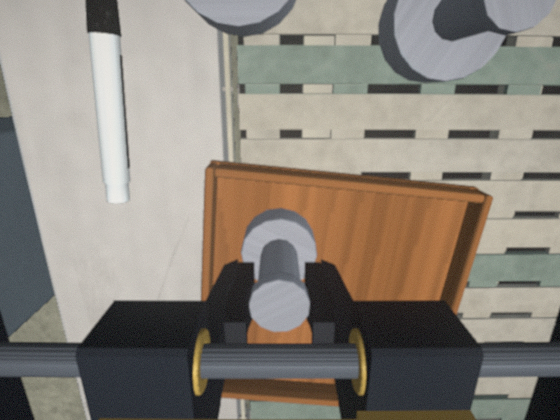

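Good placement; lower in small steps until the weight is carried by the tray floor.

Call:
{"name": "send_rows", "arguments": {
  "plan": [
    [[0,0,0.003],[0,0,0],-1],
    [[0,0,0.002],[0,0,0],-1],
    [[0,0,0],[0,0,0],-1]
  ]
}}

```text
time: 29.15
tcp_pos: [434.7, 79.0, 14.3]
ee_rot: [0.707, 0.707, -0.0, -0.0]
ft_force: [-0.2, -0.4, -2.2]
width: 23.5
```

Call:
{"name": "send_rows", "arguments": {
  "plan": [
    [[0,0,0.001],[0,0,0],-1],
    [[0,0,0.001],[0,0,0],-1],
    [[0,0,0],[0,0,0],-1]
  ]
}}

```text
time: 29.52
tcp_pos: [434.9, 79.0, 12.5]
ee_rot: [0.707, 0.707, 0.0, 0.0]
ft_force: [-0.7, 0.4, -0.1]
width: 23.3
```

Call:
{"name": "send_rows", "arguments": {
  "plan": [
    [[0,0,0.001],[0,0,0],-1],
    [[0,0,0],[0,0,0],-1],
    [[0,0,0],[0,0,0],-1]
  ]
}}

```text
time: 29.9
tcp_pos: [435.1, 79.2, 12.2]
ee_rot: [0.707, 0.707, 0.0, 0.0]
ft_force: [-3.8, 2.8, 12.2]
width: 23.1
```

Call:
{"name": "send_rows", "arguments": {
  "plan": [
    [[0,0,-0.001],[0,0,0],-1],
    [[0,0,0],[0,0,0],-0.5],
    [[0,0,0],[0,0,0],-0.1],
    [[0,0,0],[0,0,0],-0.1],
    [[0,0,-0.03],[0,0,0],-0.1]
  ]
}}

```text
time: 30.52
tcp_pos: [433.5, 79.0, 41.4]
ee_rot: [0.707, 0.707, -0.001, -0.002]
ft_force: [-0.1, -0.7, 0.8]
width: 39.5
```

Call:
{"name": "send_rows", "arguments": {
  "plan": [
    [[0,0,-0.05],[0,0,0],-0.1],
    [[0,0,-0.05],[0,0,0],-0.1],
    [[0,0,-0.03],[0,0,0],-0.1],
    [[0,0,0],[0,0,0],-0.1],
    [[0,0,0],[0,0,0],-0.1]
  ]
}}

```text
time: 31.15
tcp_pos: [434.1, 79.0, 171.1]
ee_rot: [0.707, 0.707, -0.001, -0.001]
ft_force: [0.4, -0.2, -0.5]
width: 39.6
```

Run:
```python
from h import *
s=st(); im,ct=snap('wrist','w23'); im,_=snap('top','t23'); crop(im,150,170,350,300,4,'t23c'); to([525.5,330,172])
```

```text
t 31.15 tcp [434.1  79.  171.1] yaw 1.5703 tilt 0.12 w 39.6 F [ 0.4 -0.2 -0.5] j [-0.09  0.16  1.78 -0.    1.21 -0.09]
tool delta mm [251.1  91.2  -1.2]
```

View pics/w23.png

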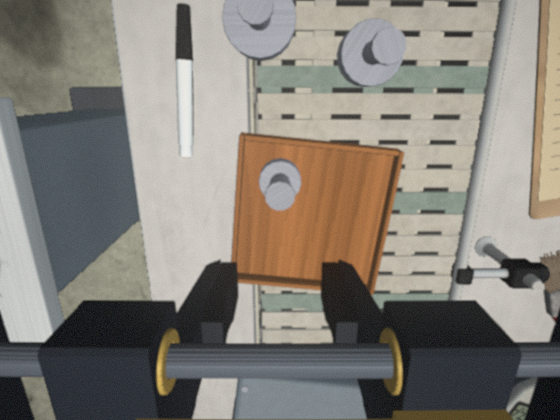

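View pics/t23c.png

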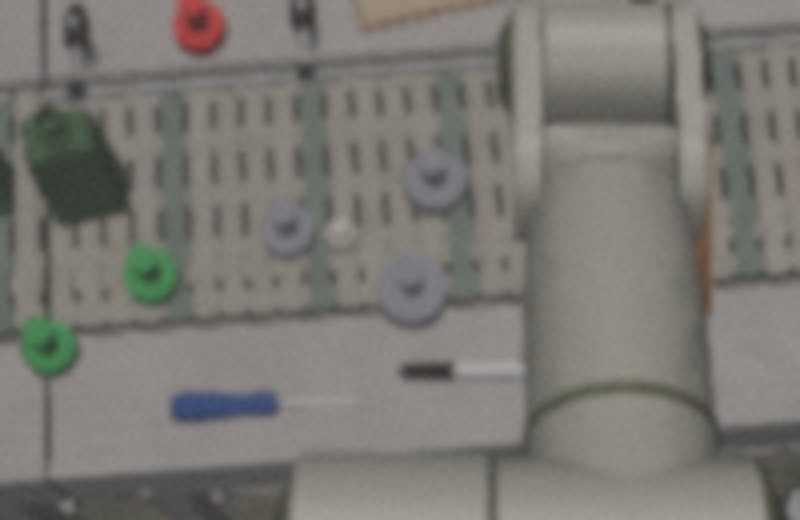

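Run:
```python
from h import *
print(onplane('top',[[150+289/4,170+226/4]],24),onplane('top',[[150+289/4,170+221/4]],72)); to([475,325,172])
```

```text
[[479.355837  324.9858608  24.       ]] [[468.13089243 321.09919038  72.        ]]
tool delta mm [246.   40.7  -1.1]
```

Call:
{"name": "send_rows", "arguments": {
  "plan": [
    [[0.05,0.008,0],[0,0,0],-0.1],
    [[0.055,0.01,0],[0,0,0],-0.1],
    [[0.055,0.01,0],[0,0,0],-0.1],
    [[0.055,0.01,0],[0,0,0],-0.1],
    [[0.03,0.004,0],[0,0,0],-0.1]
  ]
}}

```text
time: 31.88
tcp_pos: [476.4, 326.2, 170.7]
ee_rot: [0.707, 0.708, -0.001, -0.0]
ft_force: [0.8, -0.8, 0.1]
width: 39.8
```

Call:
{"name": "send_rows", "arguments": {
  "plan": [
    [[0,0,0],[0,0,0],-0.1],
    [[0,0,0],[0,0,0],-0.1],
    [[0,0,0],[0,0,0],-0.1]
  ]
}}

```text
time: 32.25
tcp_pos: [477.0, 322.9, 172.3]
ee_rot: [0.708, 0.706, -0.0, -0.0]
ft_force: [-0.2, -0.3, -0.7]
width: 39.5
```

Run:
```python
from h import *
s=st(); im,ct=snap('wrist','w24'); crop(im,200,100,400,250,4,'w24c')
```

```text
t 32.25 tcp [477.  322.9 172.3] yaw 1.5690 tilt 0.02 w 39.5 F [-0.2 -0.3 -0.7] j [ 0.39  0.45  1.38 -0.    1.31  0.39]
```

View pics/w24c.png

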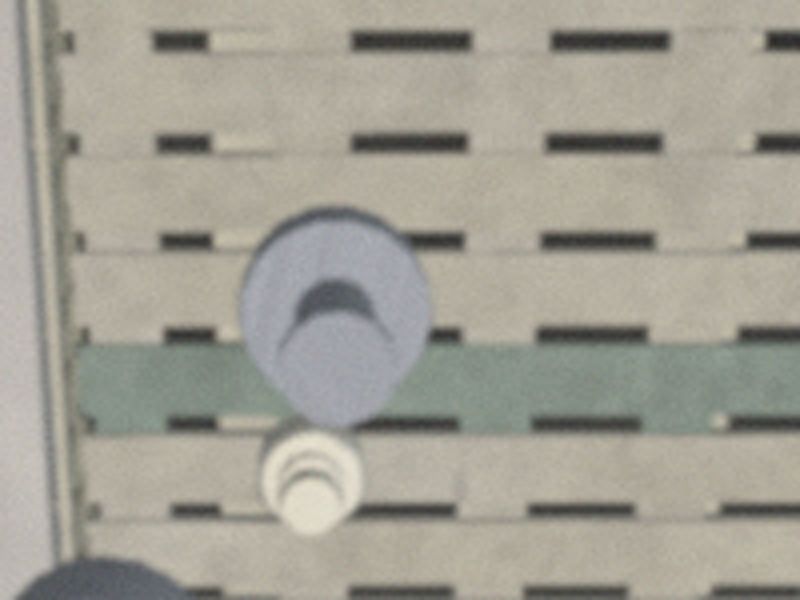

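Run:
```python
from h import *
ct=cam('wrist')
p=onplane('wrist',[[284.5,191.7]],72,ct)[0];print(p,onplane('wrist',[[284,177.5]],24,ct)); to([p[0],p[1],4])
```

```text
[481.65725485 325.91357595  72.        ] [[481.89862221 326.72543095  24.        ]]
tool delta mm [  2.9   4.6 168.4]
```

Call:
{"name": "send_rows", "arguments": {
  "plan": [
    [[0.0035,0.0046,0.03],[0,0,0],-0.1],
    [[0,0,0.05],[0,0,0],-0.1],
    [[0,0,0.05],[0,0,0],-0.1],
    [[0,0,0.03],[0,0,0],-0.1],
    [[0,0,0.008],[0,0,0],-0.1]
  ]
}}

```text
time: 32.92
tcp_pos: [480.8, 326.6, 3.0]
ee_rot: [0.708, 0.707, -0.001, -0.001]
ft_force: [0.3, 1.0, 1.0]
width: 39.5
```

Call:
{"name": "send_rows", "arguments": {
  "plan": [
    [[0,0,0],[0,0,0],-0.1],
    [[0,0,0],[0,0,0],-1],
    [[0,0,0],[0,0,0],-1],
    [[0,0,0],[0,0,0],-1],
    [[0,0,0],[0,0,0],-1]
  ]
}}

```text
time: 33.55
tcp_pos: [481.9, 327.8, 5.5]
ee_rot: [0.707, 0.707, 0.001, 0.0]
ft_force: [-1.8, -1.6, 5.4]
width: 22.5
```

Run:
```python
from h import *
s=st()
```

```text
t 33.55 tcp [481.9 327.8   5.5] yaw 1.5705 tilt 0.09 w 22.5 F [-1.8 -1.6  5.4] j [0.4  0.65 1.53 0.   0.96 0.4 ]
```

Call:
{"name": "send_rows", "arguments": {
  "plan": [
    [[0,0,0],[0,0,0],-0.1],
    [[0,0,0],[0,0,0],-0.1],
    [[0,0,-0.004],[0,0,0],-0.1],
    [[0,0,0],[0,0,0],-0.1],
    [[0,0,0],[0,0,0],-0.1]
  ]
}}

```text
time: 34.17
tcp_pos: [481.5, 327.4, 8.4]
ee_rot: [0.707, 0.707, 0.0, 0.0]
ft_force: [-0.0, -0.2, -0.2]
width: 39.1
```

Run:
```python
from h import *
s=st()
```

```text
t 34.17 tcp [481.5 327.4   8.4] yaw 1.5703 tilt 0.00 w 39.1 F [-0.  -0.2 -0.2] j [0.4  0.65 1.52 0.   0.97 0.4 ]
```

Call:
{"name": "send_rows", "arguments": {
  "plan": [
    [[0,0,0],[0,0,0],-1],
    [[0,0,0],[0,0,0],-1],
    [[0,0,0],[0,0,0],-1],
    [[0,0,0],[0,0,0],-1]
  ]
}}

```text
time: 34.67
tcp_pos: [481.4, 327.4, 8.2]
ee_rot: [0.707, 0.707, -0.0, -0.0]
ft_force: [0.2, 0.6, -2.1]
width: 23.3
```

Run:
```python
from h import *
s=st()
```

```text
t 34.67 tcp [481.4 327.4   8.2] yaw 1.5703 tilt 0.02 w 23.3 F [ 0.2  0.6 -2.1] j [ 0.4   0.65  1.52 -0.    0.97  0.4 ]
```

Run:
```python
from h import *
im,ct=snap('wrist','w25');crop(im,180,190,380,340,4,'w25c'); st()
```

```text
t 34.73 tcp [481.4 327.4   8.2] yaw 1.5702 tilt 0.01 w 23.3 F [-0.2  1.  -2.5] j [ 0.4   0.65  1.52 -0.    0.97  0.4 ]
```

View pics/w25c.png

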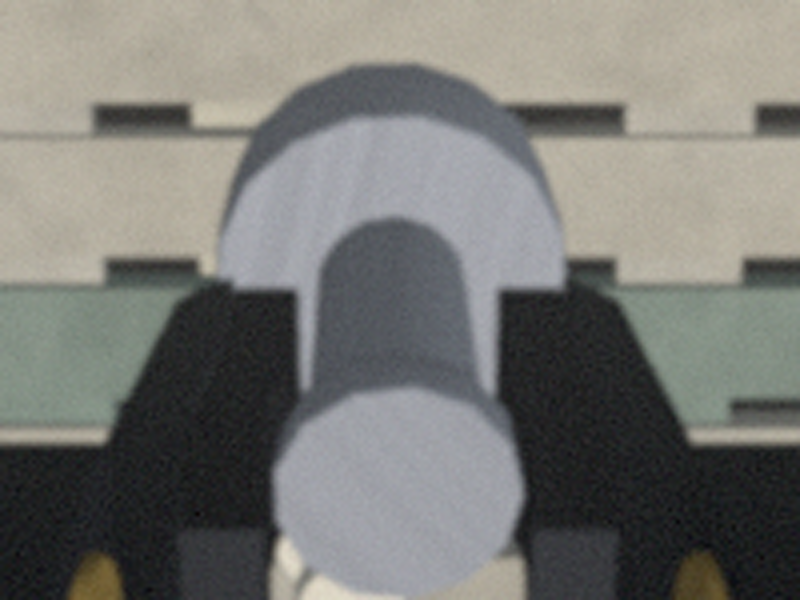

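Call:
{"name": "send_rows", "arguments": {
  "plan": [
    [[0,0,0],[0,0,0],-0.1],
    [[0,0,0],[0,0,0],-0.1],
    [[0,0,0.02],[0,0,0],-0.1],
    [[0,0,0.002],[0,0,0],-0.1],
    [[0,0,0],[0,0,0],-0.1]
  ]
}}

```text
time: 35.35
tcp_pos: [481.5, 327.5, -13.4]
ee_rot: [0.707, 0.707, -0.0, -0.0]
ft_force: [0.3, 0.4, 0.0]
width: 39.2
```

Call:
{"name": "send_rows", "arguments": {
  "plan": [
    [[0,0,0],[0,0,0],-1],
    [[0,0,0],[0,0,0],-1],
    [[0,0,0],[0,0,0],-1],
    [[0,0,0],[0,0,0],-1]
  ],
  "force": 15
}}

```text
time: 35.85
tcp_pos: [481.4, 327.5, -13.4]
ee_rot: [0.707, 0.707, 0.0, -0.0]
ft_force: [-2.2, -1.4, 4.9]
width: 24.5
```

Run:
```python
from h import *
s=st();im,ct=snap('wrist','w26');crop(im,180,190,380,340,4,'w26c')
```

```text
t 35.85 tcp [481.4 327.5 -13.4] yaw 1.5704 tilt 0.01 w 24.5 F [-2.2 -1.4  4.9] j [0.4  0.68 1.53 0.   0.93 0.4 ]
```

View pics/w26c.png

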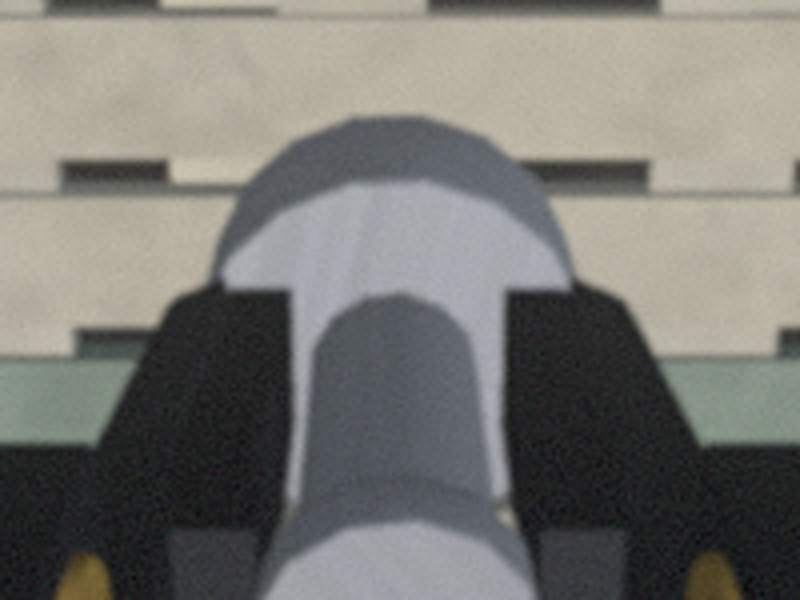

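Call:
{"name": "send_rows", "arguments": {
  "plan": [
    [[0,0,0],[0,0,0],-0.1],
    [[0,0,0],[0,0,0],-0.1],
    [[0,0,-0.034],[0,0,0],-0.1],
    [[0,0,0],[0,0,0],-0.1],
    [[0,0,0],[0,0,0],-0.1]
  ]
}}

```text
time: 36.52
tcp_pos: [481.2, 327.3, 19.7]
ee_rot: [0.707, 0.707, -0.0, -0.0]
ft_force: [0.4, -0.6, -0.4]
width: 39.2
```

Call:
{"name": "send_rows", "arguments": {
  "plan": [
    [[0,0,0],[0,0,0],-1],
    [[0,0,0],[0,0,0],-1],
    [[0,0,0],[0,0,0],-1],
    [[0,0,0],[0,0,0],-1]
  ],
  "force": 25
}}

```text
time: 37.02
tcp_pos: [481.2, 327.3, 19.9]
ee_rot: [0.707, 0.707, -0.0, -0.0]
ft_force: [-1.2, 0.1, -4.3]
width: 24.9
```

Run:
```python
from h import *
s=st();im,ct=snap('wrist','w27');crop(im,180,190,380,340,4,'w27c')
```

```text
t 37.02 tcp [481.2 327.3  19.9] yaw 1.5703 tilt 0.05 w 24.9 F [-1.2  0.1 -4.3] j [ 0.4   0.63  1.52 -0.    0.99  0.4 ]
```

View pics/w27c.png

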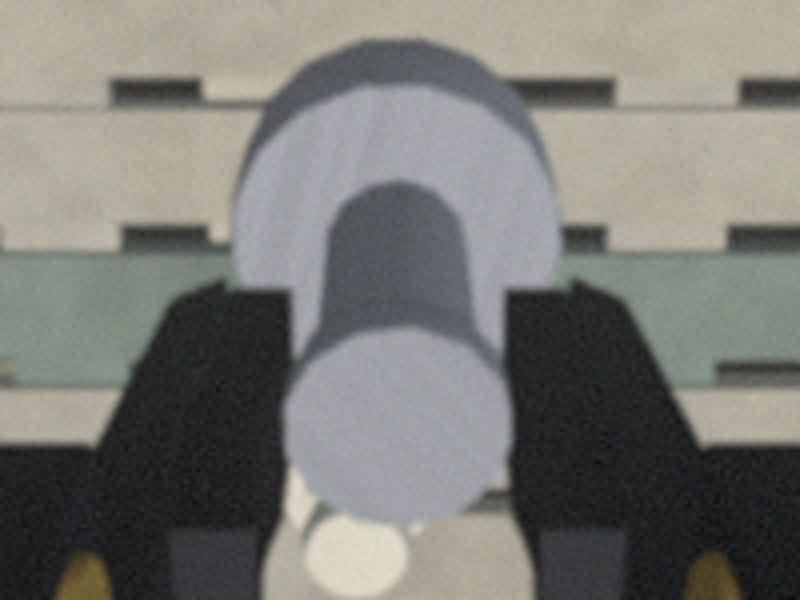

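Call:
{"name": "send_rows", "arguments": {
  "plan": [
    [[0,0,-0.01],[0,0,0],-1],
    [[0,0,-0.03],[0,0,0],-1],
    [[0,0,-0.04],[0,0,0],-1],
    [[0,0,-0.04],[0,0,0],-1],
    [[0,0,-0.02],[0,0,0],-1]
  ]
}}

```text
time: 37.7
tcp_pos: [482.1, 327.7, 163.5]
ee_rot: [0.707, 0.707, 0.002, 0.001]
ft_force: [1.2, 0.4, -4.2]
width: 24.8
```

Call:
{"name": "send_rows", "arguments": {
  "plan": [
    [[0,0,0],[0,0,0],-1],
    [[0,0,0],[0,0,0],-1]
  ]
}}

```text
time: 37.95
tcp_pos: [481.0, 327.2, 159.4]
ee_rot: [0.707, 0.707, -0.001, -0.0]
ft_force: [0.3, 0.2, -3.6]
width: 24.8
```

Run:
```python
from h import *
s=st();im,ct=snap('wrist','w28'); to([458.3,-242.5,160])
```

```text
t 37.95 tcp [481.  327.2 159.4] yaw 1.5703 tilt 0.09 w 24.8 F [ 0.3  0.2 -3.6] j [ 0.4   0.47  1.38 -0.    1.29  0.4 ]
tool delta mm [-5.697e+02 -2.230e+01 -3.000e-01]
```

View pics/w28.png

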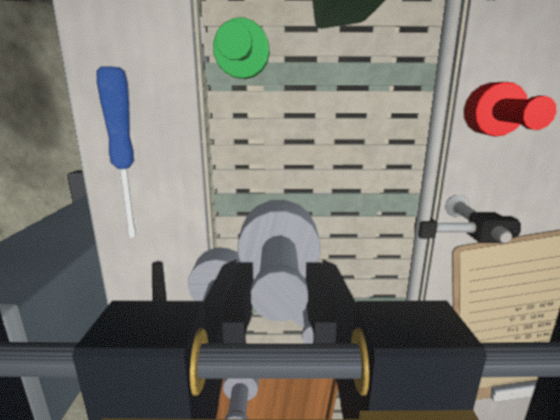

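Call:
{"name": "send_rows", "arguments": {
  "plan": [
    [[-0.025,-0.002,0],[0,0,0],-1],
    [[-0.05,-0.002,0],[0,0,0],-1],
    [[-0.055,-0.002,0],[0,0,0],-1],
    [[-0.055,-0.002,0],[0,0,0],-1],
    [[-0.055,-0.002,0],[0,0,0],-1]
  ]
}}

```text
time: 38.62
tcp_pos: [470.7, 85.8, 159.6]
ee_rot: [0.707, 0.707, -0.0, -0.0]
ft_force: [0.6, 0.9, -2.9]
width: 24.9
```

Call:
{"name": "send_rows", "arguments": {
  "plan": [
    [[-0.055,-0.002,0],[0,0,0],-1],
    [[-0.055,-0.002,0],[0,0,0],-1],
    [[-0.055,-0.002,0],[0,0,0],-1],
    [[-0.055,-0.002,0],[0,0,0],-1],
    [[-0.055,-0.002,0],[0,0,0],-1]
  ]
}}

```text
time: 39.25
tcp_pos: [460.6, -189.1, 159.6]
ee_rot: [0.707, 0.707, -0.0, -0.001]
ft_force: [1.3, 1.2, -2.9]
width: 24.9
```

Call:
{"name": "send_rows", "arguments": {
  "plan": [
    [[-0.04,-0.002,0],[0,0,0],-1],
    [[-0.015,0,0],[0,0,0],-1],
    [[0,0,0.02],[0,0,0],-1],
    [[0,0,0.02],[0,0,0],-1],
    [[0,0,0.01],[0,0,0],-1]
  ]
}}

```text
time: 39.88
tcp_pos: [458.9, -241.3, 109.0]
ee_rot: [0.707, 0.707, 0.0, -0.001]
ft_force: [0.5, -0.2, -4.3]
width: 24.6
```

Call:
{"name": "send_rows", "arguments": {
  "plan": [
    [[0,0,0],[0,0,0],-1],
    [[0,0,0],[0,0,0],-1]
  ]
}}

```text
time: 40.12
tcp_pos: [459.6, -242.5, 111.0]
ee_rot: [0.707, 0.707, 0.0, 0.001]
ft_force: [0.1, -0.6, -3.6]
width: 24.9
```

Run:
```python
from h import *
s=st();im,ct=snap('wrist','w29'); to([458.3,-242.9,90])
```

```text
t 40.12 tcp [ 459.6 -242.5  111. ] yaw 1.5706 tilt 0.06 w 24.9 F [ 0.1 -0.6 -3.6] j [-0.71  0.39  1.64  0.    1.11 -0.71]
tool delta mm [-0.3 -1.3 21.1]
```

View pics/w29.png

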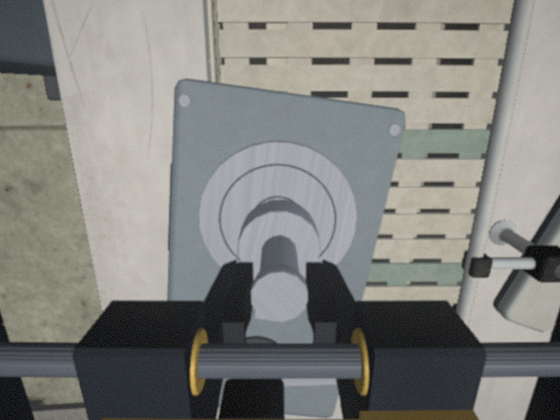

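Call:
{"name": "send_rows", "arguments": {
  "plan": [
    [[0,-0.001,0.015],[0,0,0],-1],
    [[0,0,0.004],[0,0,0],-1],
    [[0,0,0.002],[0,0,0],-1],
    [[0,0,0.002],[0,0,0],-1],
    [[0,0,0.003],[0,0,0],-1]
  ]
}}

```text
time: 40.8
tcp_pos: [458.3, -242.7, 84.5]
ee_rot: [0.707, 0.707, -0.0, 0.0]
ft_force: [-0.8, 1.0, -0.7]
width: 24.6
```

Call:
{"name": "send_rows", "arguments": {
  "plan": [
    [[0,0,0.001],[0,0,0],-1],
    [[0,0,0],[0,0,0],-1]
  ]
}}

```text
time: 41.05
tcp_pos: [458.3, -242.6, 83.5]
ee_rot: [0.707, 0.707, -0.0, 0.0]
ft_force: [-1.2, 1.0, -1.5]
width: 24.8
```

Mostly supported; release and rise.

Call:
{"name": "send_rows", "arguments": {
  "plan": [
    [[0,0,0],[0,0,0],-0.6],
    [[0,0,0],[0,0,0],-0.3],
    [[0,0,0],[0,0,0],-0.1],
    [[0,0,-0.01],[0,0,0],-0.1],
    [[0,0,-0.04],[0,0,0],-0.1]
  ]
}}

```text
time: 41.68
tcp_pos: [457.5, -242.0, 133.1]
ee_rot: [0.707, 0.707, -0.0, -0.002]
ft_force: [0.4, -0.4, 0.2]
width: 39.9
```

Call:
{"name": "send_rows", "arguments": {
  "plan": [
    [[0,0,-0.04],[0,0,0],-0.1],
    [[0,0,0],[0,0,0],-0.1],
    [[0,0,0],[0,0,0],-0.1],
    [[0,0,0],[0,0,0],-0.1],
    [[0,0,0],[0,0,0],-0.1]
  ]
}}

```text
time: 42.3
tcp_pos: [458.0, -242.4, 172.7]
ee_rot: [0.707, 0.707, -0.0, -0.001]
ft_force: [0.0, -0.0, -0.6]
width: 39.6
```

Call:
{"name": "send_rows", "arguments": {
  "plan": [
    [[0,0,0],[0,0,0],-0.1],
    [[0,0,0],[0,0,0],-0.1],
    [[0,0,0],[0,0,0],-0.1]
  ]
}}

```text
time: 42.68
tcp_pos: [458.2, -242.5, 173.3]
ee_rot: [0.707, 0.707, 0.0, -0.0]
ft_force: [-0.0, -0.0, -0.4]
width: 39.3
```

Run:
```python
from h import *
s=st();im,ct=snap('wrist','w30');crop(im,180,110,380,260,4,'w30c')
```

```text
t 42.67 tcp [ 458.2 -242.5  173.3] yaw 1.5703 tilt 0.01 w 39.3 F [-0.  -0.  -0.4] j [-0.71  0.32  1.56  0.    1.26 -0.71]
```

View pics/w30c.png

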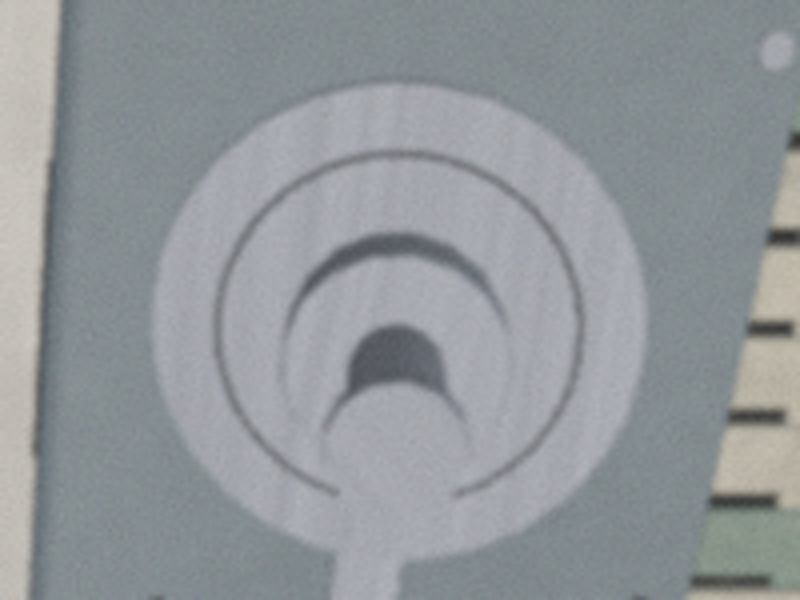

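Call:
{"name": "send_rows", "arguments": {
  "plan": [
    [[0,0,0.04],[0,0,0],-0.1],
    [[0,0,0.04],[0,0,0],-0.1],
    [[0,0,0.01],[0,0,0],-0.1],
    [[0,0,0],[0,0,0],-0.1],
    [[0,0,0],[0,0,0],-1]
  ]
}}

```text
time: 43.35
tcp_pos: [458.9, -243.1, 84.9]
ee_rot: [0.707, 0.707, 0.0, 0.001]
ft_force: [-0.7, 0.6, -0.2]
width: 31.7
```

Call:
{"name": "send_rows", "arguments": {
  "plan": [
    [[0,0,0],[0,0,0],-1],
    [[0,0,0],[0,0,0],-1],
    [[0,0,0],[0,0,0],-1],
    [[0,0,0],[0,0,0],-1]
  ]
}}

```text
time: 43.85
tcp_pos: [458.3, -242.7, 83.5]
ee_rot: [0.707, 0.707, 0.0, 0.0]
ft_force: [-0.3, -1.0, 0.8]
width: 24.8
```

Run:
```python
from h import *
st()
```

```text
t 43.85 tcp [ 458.3 -242.7   83.5] yaw 1.5702 tilt 0.04 w 24.8 F [-0.3 -1.   0.8] j [-0.71  0.42  1.67  0.    1.05 -0.71]
```

Call:
{"name": "send_rows", "arguments": {
  "plan": [
    [[0,0,-0.02],[0,0,0],-1],
    [[0,0,-0.04],[0,0,0],-1],
    [[0.01,0.002,-0.02],[0,0,0],-1],
    [[0.04,0.006,0],[0,0,0],-1],
    [[0.055,0.009,0],[0,0,0],-1]
  ]
}}

```text
time: 44.48
tcp_pos: [474.9, -136.8, 162.9]
ee_rot: [0.708, 0.706, -0.0, -0.001]
ft_force: [1.6, 0.5, -4.0]
width: 24.8
```

Call:
{"name": "send_rows", "arguments": {
  "plan": [
    [[0.055,0.009,0],[0,0,0],-1],
    [[0.055,0.009,0],[0,0,0],-1],
    [[0.05,0.008,0],[0,0,0],-1],
    [[0.035,0.006,0],[0,0,0],-1],
    [[0.013,0.001,0],[0,0,0],-1]
  ]
}}

```text
time: 45.1
tcp_pos: [507.9, 72.1, 162.7]
ee_rot: [0.707, 0.708, -0.0, -0.001]
ft_force: [0.9, -1.8, -3.9]
width: 24.8
```

Call:
{"name": "send_rows", "arguments": {
  "plan": [
    [[0,0,0.01],[0,0,0],-1],
    [[0,0,0.04],[0,0,0],-1],
    [[0,0,0.04],[0,0,0],-1],
    [[0,0,0.02],[0,0,0],-1],
    [[0,0,0],[0,0,0],-1]
  ]
}}

```text
time: 45.72
tcp_pos: [507.1, 69.2, 51.7]
ee_rot: [0.708, 0.706, -0.001, -0.001]
ft_force: [-0.1, -0.4, -3.1]
width: 24.9
```

Run:
```python
from h import *
st();im,ct=snap('wrist','w31'); to([508.2,70.7,25])
```

```text
t 45.73 tcp [507.1  69.2  51.7] yaw 1.5687 tilt 0.22 w 24.9 F [-0.1 -0.4 -3.1] j [-0.09  0.46  1.71 -0.    0.97 -0.09]
tool delta mm [ 1.3  0.1 28. ]
```

View pics/w31.png

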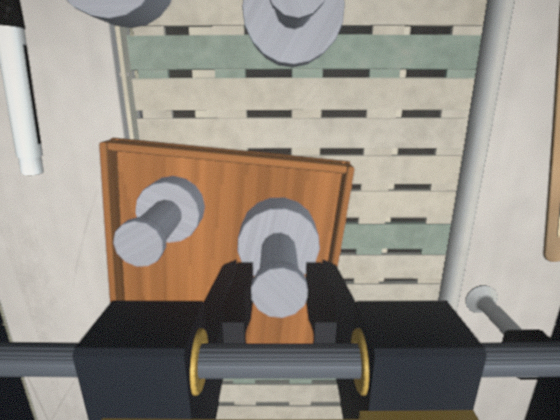

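Call:
{"name": "send_rows", "arguments": {
  "plan": [
    [[0.001,0,0.01],[0,0,0],-1],
    [[0,0,0.01],[0,0,0],-1],
    [[0,0,0.004],[0,0,0],-1],
    [[0,0,0.002],[0,0,0],-1],
    [[0,0,0],[0,0,0],-1]
  ]
}}

```text
time: 46.4
tcp_pos: [508.4, 71.5, 27.4]
ee_rot: [0.707, 0.707, 0.0, 0.0]
ft_force: [0.3, -0.5, -4.3]
width: 24.6
```

Call:
{"name": "send_rows", "arguments": {
  "plan": [
    [[0,0,0.001],[0,0,0],-1],
    [[0,0,0],[0,0,0],-1]
  ]
}}

```text
time: 46.65
tcp_pos: [508.7, 71.5, 27.0]
ee_rot: [0.707, 0.707, 0.0, 0.0]
ft_force: [-2.6, -0.4, 5.1]
width: 24.1
```

Call:
{"name": "send_rows", "arguments": {
  "plan": [
    [[0,0,0],[0,0,0],-0.6],
    [[0,0,0],[0,0,0],-0.3],
    [[0,0,0],[0,0,0],-0.1],
    [[0,0,-0.02],[0,0,0],-0.1],
    [[0,0,-0.05],[0,0,0],-0.1]
  ]
}}

```text
time: 47.28
tcp_pos: [507.2, 71.4, 95.6]
ee_rot: [0.707, 0.707, -0.001, -0.002]
ft_force: [1.7, -0.1, 1.1]
width: 39.7
```

Call:
{"name": "send_rows", "arguments": {
  "plan": [
    [[0,0,-0.05],[0,0,0],-0.1],
    [[0,0,-0.02],[0,0,0],-0.1],
    [[0,0,0],[0,0,0],-0.1],
    [[0,0,0],[0,0,0],-0.1],
    [[0,0,0],[0,0,0],-0.1]
  ]
}}

```text
time: 47.9
tcp_pos: [507.9, 71.5, 165.1]
ee_rot: [0.707, 0.707, -0.001, -0.001]
ft_force: [-0.6, 1.2, -0.8]
width: 39.5
```

Run:
```python
from h import *
st();im,ct=snap('wrist','w32'); to([514.5,190,172])
```

```text
t 47.90 tcp [507.9  71.5 165.1] yaw 1.5702 tilt 0.13 w 39.5 F [-0.6  1.2 -0.8] j [-0.09  0.32  1.59  0.    1.24 -0.09]
tool delta mm [118.5   6.5  -6.7]
```

View pics/w32.png

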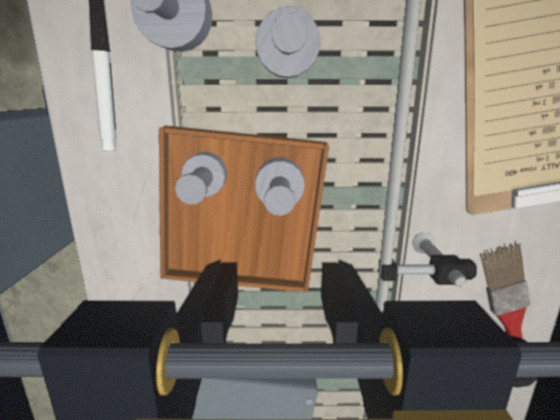

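Call:
{"name": "send_rows", "arguments": {
  "plan": [
    [[0.04,0.002,0],[0,0,0],-0.1],
    [[0.05,0.002,0],[0,0,0],-0.1],
    [[0.033,0.002,0],[0,0,0],-0.1],
    [[0,0,0],[0,0,0],-0.1],
    [[0,0,0],[0,0,0],-0.1]
  ]
}}

```text
time: 48.58
tcp_pos: [514.3, 193.7, 165.9]
ee_rot: [0.707, 0.707, -0.0, -0.0]
ft_force: [-0.3, -0.3, -0.1]
width: 40.2
```

Run:
```python
from h import *
st();im,ct=snap('wrist','w33'); crop(im,150,100,350,250,4,'w33c')
```

```text
t 48.58 tcp [514.3 193.7 165.9] yaw 1.5700 tilt 0.05 w 40.2 F [-0.3 -0.3 -0.1] j [ 0.15  0.4   1.47 -0.    1.27  0.15]
```

View pics/w33c.png

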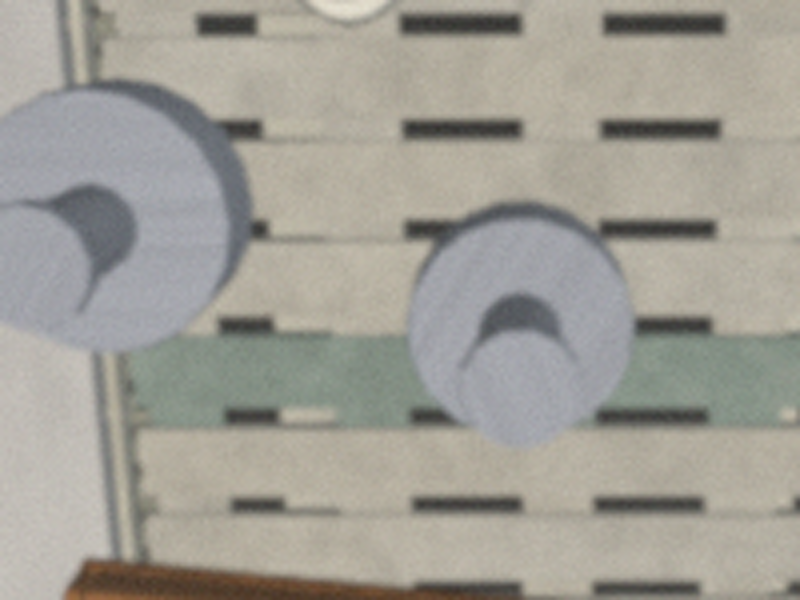

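Run:
```python
from h import *
ct=cam('wrist')
p=onplane('wrist',[[280,196.7]],76,ct)[0];print(p,onplane('wrist',[[280.5,181.2]],28,ct)); to([p[0],p[1],24])
```

```text
[515.16512553 194.96697504  76.        ] [[515.76676158 195.98523219  28.        ]]
tool delta mm [  1.6   0.8 142.1]
```

Call:
{"name": "send_rows", "arguments": {
  "plan": [
    [[0.002,0.001,0.03],[0,0,0],-0.1],
    [[0,0,0.05],[0,0,0],-0.1],
    [[0,0,0.05],[0,0,0],-0.1],
    [[0,0,0.012],[0,0,0],-0.1],
    [[0,0,0],[0,0,0],-0.1]
  ]
}}

```text
time: 49.25
tcp_pos: [515.9, 195.9, 25.1]
ee_rot: [0.708, 0.707, 0.0, 0.0]
ft_force: [0.5, -0.1, -0.4]
width: 39.7
```

Call:
{"name": "send_rows", "arguments": {
  "plan": [
    [[0,0,0],[0,0,0],-1],
    [[0,0,0],[0,0,0],-1],
    [[0,0,0],[0,0,0],-1],
    [[0,0,0],[0,0,0],-1],
    [[0,0,0],[0,0,0],-1]
  ],
  "force": 30
}}

```text
time: 49.88
tcp_pos: [515.9, 196.6, 25.9]
ee_rot: [0.707, 0.707, 0.001, 0.001]
ft_force: [-3.8, -0.4, 7.3]
width: 24.6
```

Run:
```python
from h import *
st()
```

```text
t 49.88 tcp [515.9 196.6  25.9] yaw 1.5706 tilt 0.11 w 24.6 F [-3.8 -0.4  7.3] j [ 0.15  0.57  1.61 -0.    0.96  0.15]
```

Call:
{"name": "send_rows", "arguments": {
  "plan": [
    [[0,0,-0.01],[0,0,0],-1],
    [[0,0,-0.03],[0,0,0],-1],
    [[0,0,-0.05],[0,0,0],-1],
    [[0,0,-0.04],[0,0,0],-1],
    [[-0.02,-0.002,-0.01],[0,0,0],-1]
  ]
}}

```text
time: 50.5
tcp_pos: [514.1, 176.6, 166.6]
ee_rot: [0.707, 0.708, 0.002, 0.001]
ft_force: [0.1, -0.9, -6.1]
width: 24.8
```

Call:
{"name": "send_rows", "arguments": {
  "plan": [
    [[-0.045,-0.006,0],[0,0,0],-1],
    [[-0.055,-0.007,0],[0,0,0],-1],
    [[-0.055,-0.007,0],[0,0,0],-1],
    [[-0.055,-0.007,0],[0,0,0],-1],
    [[-0.055,-0.007,0],[0,0,0],-1]
  ]
}}

```text
time: 51.12
tcp_pos: [477.4, -90.9, 163.0]
ee_rot: [0.707, 0.707, -0.001, -0.001]
ft_force: [1.6, 0.1, -4.5]
width: 24.9
```

Call:
{"name": "send_rows", "arguments": {
  "plan": [
    [[-0.055,-0.007,0],[0,0,0],-1],
    [[-0.055,-0.007,0],[0,0,0],-1],
    [[-0.03,-0.005,0],[0,0,0],-1],
    [[-0.014,-0.002,0],[0,0,0],-1],
    [[0,0,0.02],[0,0,0],-1]
  ]
}}

```text
time: 51.75
tcp_pos: [457.9, -243.6, 144.2]
ee_rot: [0.708, 0.707, -0.0, 0.001]
ft_force: [-0.4, -0.1, -5.5]
width: 24.9
```

Call:
{"name": "send_rows", "arguments": {
  "plan": [
    [[0,0,0.02],[0,0,0],-1],
    [[0,0,0.01],[0,0,0],-1],
    [[0,0,0],[0,0,0],-1],
    [[0,0,0],[0,0,0],-1]
  ]
}}

```text
time: 52.25
tcp_pos: [458.5, -242.6, 115.0]
ee_rot: [0.707, 0.707, 0.0, 0.001]
ft_force: [0.6, -0.1, -4.4]
width: 24.5
```

Run:
```python
from h import *
s=st();im,ct=snap('wrist','w34'); to([458.3,-242.8,95.5])
```

```text
t 52.25 tcp [ 458.5 -242.6  115. ] yaw 1.5706 tilt 0.06 w 24.5 F [ 0.6 -0.1 -4.4] j [-0.71  0.38  1.64  0.    1.12 -0.71]
tool delta mm [-0.1 -0.2 19.6]
```

View pics/w34.png

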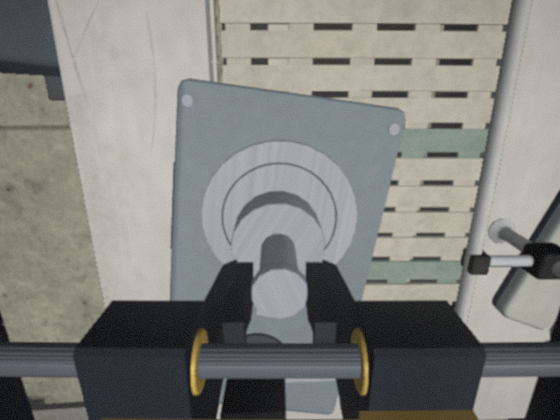

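Call:
{"name": "send_rows", "arguments": {
  "plan": [
    [[0,0,0.016],[0,0,0],-1],
    [[0,0,0.004],[0,0,0],-1],
    [[0,0,0.003],[0,0,0],-1],
    [[0,0,0.003],[0,0,0],-1],
    [[0,0,0.001],[0,0,0],-1]
  ]
}}

```text
time: 52.92
tcp_pos: [458.3, -242.7, 87.7]
ee_rot: [0.707, 0.707, -0.0, 0.0]
ft_force: [-2.4, 0.3, -0.9]
width: 24.6
```

Call:
{"name": "send_rows", "arguments": {
  "plan": [
    [[0,0,0.001],[0,0,0],-1],
    [[0,0,0],[0,0,0],-1]
  ]
}}

```text
time: 53.18
tcp_pos: [458.3, -242.6, 86.6]
ee_rot: [0.707, 0.707, 0.0, 0.0]
ft_force: [-1.0, 0.1, 0.1]
width: 24.7
```

Call:
{"name": "send_rows", "arguments": {
  "plan": [
    [[0,0,0],[0,0,0],-0.6],
    [[0,0,0],[0,0,0],-0.3],
    [[0,0,0],[0,0,0],-0.1],
    [[0,0,-0.01],[0,0,0],-0.1],
    [[0,0,-0.04],[0,0,0],-0.1]
  ]
}}

```text
time: 53.8
tcp_pos: [457.5, -242.0, 136.1]
ee_rot: [0.707, 0.707, -0.0, -0.002]
ft_force: [0.3, 0.1, -0.1]
width: 39.5
```

Call:
{"name": "send_rows", "arguments": {
  "plan": [
    [[0,0,-0.04],[0,0,0],-0.1],
    [[0,0,0],[0,0,0],-0.1],
    [[0,0,0],[0,0,0],-0.1],
    [[0,0,0],[0,0,0],-0.1],
    [[0,0,0],[0,0,0],-0.1]
  ]
}}

```text
time: 54.42
tcp_pos: [458.0, -242.4, 175.7]
ee_rot: [0.707, 0.707, -0.0, -0.001]
ft_force: [-0.4, 0.3, 0.3]
width: 39.8
```

Call:
{"name": "send_rows", "arguments": {
  "plan": [
    [[0,0,0],[0,0,0],-0.1],
    [[0,0,0],[0,0,0],-0.1],
    [[0,0,0],[0,0,0],-0.1],
    [[0,0,0],[0,0,0],-0.1]
  ]
}}

```text
time: 54.92
tcp_pos: [458.2, -242.5, 176.4]
ee_rot: [0.707, 0.707, 0.0, -0.0]
ft_force: [0.4, 1.5, 0.3]
width: 39.6
```

Run:
```python
from h import *
s=st();im,ct=snap('wrist','w35');crop(im,180,110,380,260,4,'w35c')
```

```text
t 54.92 tcp [ 458.2 -242.5  176.4] yaw 1.5703 tilt 0.00 w 39.6 F [0.4 1.5 0.3] j [-0.71  0.32  1.55  0.    1.27 -0.71]
```

View pics/w35c.png

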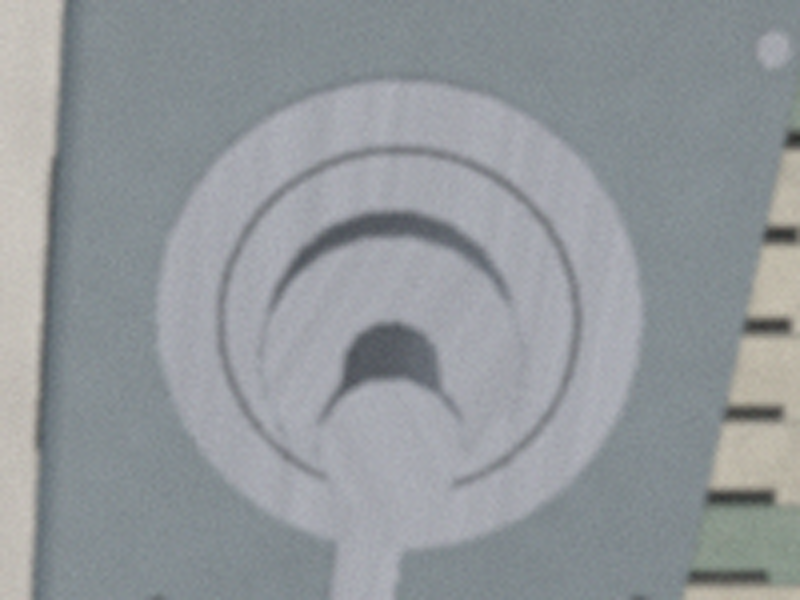

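Call:
{"name": "send_rows", "arguments": {
  "plan": [
    [[0,0,0.04],[0,0,0],-0.1],
    [[0,0,0.04],[0,0,0],-0.1],
    [[0,0,0.01],[0,0,0],-0.1],
    [[0,0,0],[0,0,0],-0.1],
    [[0,0,0],[0,0,0],-1]
  ]
}}

```text
time: 55.6
tcp_pos: [458.9, -243.1, 87.8]
ee_rot: [0.707, 0.707, 0.0, 0.001]
ft_force: [0.1, 0.1, 0.3]
width: 31.4
```

Call:
{"name": "send_rows", "arguments": {
  "plan": [
    [[0,0,0],[0,0,0],-1],
    [[0,0,0],[0,0,0],-1],
    [[0,0,0],[0,0,0],-1],
    [[0,0,0],[0,0,0],-1]
  ]
}}

```text
time: 56.1
tcp_pos: [458.3, -242.6, 86.5]
ee_rot: [0.707, 0.707, -0.0, 0.0]
ft_force: [-1.4, 0.2, 1.3]
width: 24.4
```

Run:
```python
from h import *
st(); to([500.2,-1.7,170])
```

```text
t 56.10 tcp [ 458.3 -242.6   86.5] yaw 1.5703 tilt 0.02 w 24.4 F [-1.4  0.2  1.3] j [-0.71  0.42  1.67 -0.    1.06 -0.71]
tool delta mm [240.9  41.8 -83.6]
```

Call:
{"name": "send_rows", "arguments": {
  "plan": [
    [[0,0,-0.02],[0,0,0],-1],
    [[0,0,-0.04],[0,0,0],-1],
    [[0.01,0.002,-0.024],[0,0,0],-1],
    [[0.04,0.008,0],[0,0,0],-1],
    [[0.055,0.01,0],[0,0,0],-1]
  ]
}}

```text
time: 56.72
tcp_pos: [478.0, -136.7, 169.7]
ee_rot: [0.708, 0.706, -0.0, -0.001]
ft_force: [1.4, -0.3, -5.0]
width: 24.7
```

Call:
{"name": "send_rows", "arguments": {
  "plan": [
    [[0.055,0.01,0],[0,0,0],-1],
    [[0.05,0.008,0],[0,0,0],-1],
    [[0.025,0.004,0],[0,0,0],-1],
    [[0.006,0,0.01],[0,0,0],-1],
    [[0,0,0.03],[0,0,0],-1]
  ]
}}

```text
time: 57.35
tcp_pos: [500.6, -1.8, 129.8]
ee_rot: [0.707, 0.707, 0.0, 0.001]
ft_force: [0.2, -0.6, -5.6]
width: 24.8
```

Call:
{"name": "send_rows", "arguments": {
  "plan": [
    [[0,0,0.04],[0,0,0],-1],
    [[0,0,0.03],[0,0,0],-1],
    [[0,0,0.01],[0,0,0],-1],
    [[0,0,0],[0,0,0],-1],
    [[0,0,0],[0,0,0],-1]
  ]
}}

```text
time: 57.98
tcp_pos: [501.0, -1.9, 51.4]
ee_rot: [0.707, 0.707, 0.0, 0.001]
ft_force: [0.6, -0.3, -4.8]
width: 24.4
```

Run:
```python
from h import *
st();im,ct=snap('wrist','w36'); to([500.2,-1.7,31])
```

```text
t 57.98 tcp [501.   -1.9  51.4] yaw 1.5701 tilt 0.11 w 24.4 F [ 0.6 -0.3 -4.8] j [-0.24  0.44  1.75 -0.    0.95 -0.24]
tool delta mm [ 0.1 -0.8 20.4]
```

View pics/w36.png

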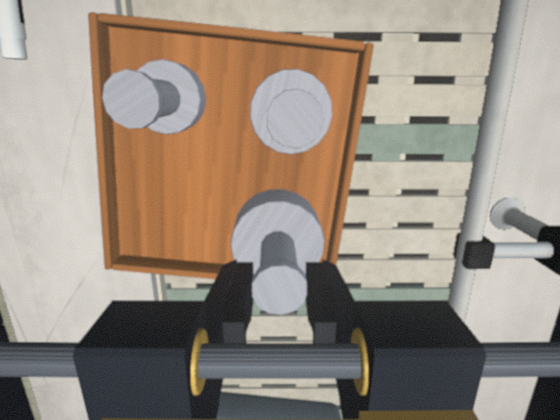

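Call:
{"name": "send_rows", "arguments": {
  "plan": [
    [[0,0,0.008],[0,0,0],-1],
    [[0,0,0.007],[0,0,0],-1],
    [[0,0,0.003],[0,0,0],-1],
    [[0,0,0.001],[0,0,0],-1],
    [[0,0,0],[0,0,0],-1]
  ]
}}

```text
time: 58.65
tcp_pos: [500.5, -1.6, 33.2]
ee_rot: [0.707, 0.707, 0.0, 0.0]
ft_force: [-9.7, 0.8, 19.6]
width: 24.2
```

Call:
{"name": "send_rows", "arguments": {
  "plan": [
    [[0,0,0.001],[0,0,0],-1],
    [[0,0,0],[0,0,0],-1]
  ]
}}

```text
time: 58.9
tcp_pos: [500.7, -1.7, 33.2]
ee_rot: [0.707, 0.707, 0.0, 0.001]
ft_force: [-12.5, 0.8, 30.2]
width: 24.4
```

Call:
{"name": "send_rows", "arguments": {
  "plan": [
    [[0,0,-0.002],[0,0,0],-1],
    [[0,0,0],[0,0,0],-1],
    [[0,0,0],[0,0,0],-0.6],
    [[0,0,0],[0,0,0],-0.3],
    [[0,0,0],[0,0,0],-0.1]
  ]
}}

```text
time: 59.52
tcp_pos: [500.6, -1.6, 32.4]
ee_rot: [0.707, 0.707, 0.0, 0.0]
ft_force: [-0.1, -0.3, 0.6]
width: 38.5
```

Call:
{"name": "send_rows", "arguments": {
  "plan": [
    [[0,0,-0.02],[0,0,0],-0.1],
    [[0,0,-0.05],[0,0,0],-0.1],
    [[0,0,-0.05],[0,0,0],-0.1],
    [[0,0,-0.02],[0,0,0],-0.1],
    [[0,0,0],[0,0,0],-0.1]
  ]
}}

```text
time: 60.15
tcp_pos: [501.1, -1.7, 173.3]
ee_rot: [0.707, 0.707, 0.001, 0.001]
ft_force: [-0.1, -0.6, -0.8]
width: 39.8
```

Run:
```python
from h import *
st();im,ct=snap('wrist','w37'); to([417,222,172])
```

```text
t 60.15 tcp [501.1  -1.7 173.3] yaw 1.5703 tilt 0.18 w 39.8 F [-0.1 -0.6 -0.8] j [-0.24  0.28  1.61  0.    1.24 -0.24]
tool delta mm [ 2.235e+02 -8.350e+01 -1.000e-01]
```

View pics/w37.png

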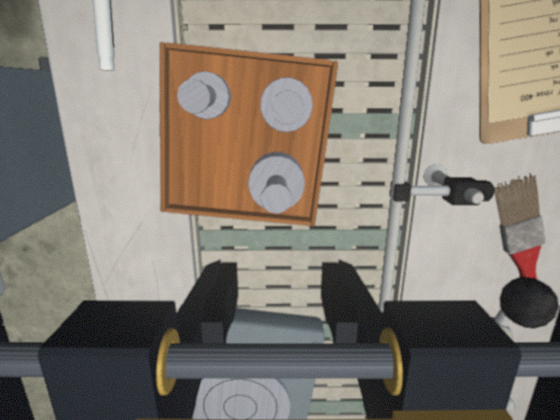

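Call:
{"name": "send_rows", "arguments": {
  "plan": [
    [[0.05,-0.018,0],[0,0,0],-0.1],
    [[0.055,-0.021,0],[0,0,0],-0.1],
    [[0.055,-0.021,0],[0,0,0],-0.1],
    [[0.045,-0.018,0],[0,0,0],-0.1],
    [[0.019,-0.006,0],[0,0,0],-0.1]
  ]
}}

```text
time: 60.82
tcp_pos: [414.7, 224.3, 170.8]
ee_rot: [0.706, 0.708, -0.001, -0.001]
ft_force: [0.2, 0.1, 0.6]
width: 40.0
```

Call:
{"name": "send_rows", "arguments": {
  "plan": [
    [[0,0,0],[0,0,0],-0.1],
    [[0,0,0],[0,0,0],-0.1],
    [[0,0,0],[0,0,0],-0.1]
  ]
}}

```text
time: 61.2
tcp_pos: [416.7, 221.6, 172.0]
ee_rot: [0.708, 0.706, -0.0, -0.0]
ft_force: [-0.8, 0.0, 0.2]
width: 40.0
```

Run:
```python
from h import *
st();im,ct=snap('wrist','w38'); crop(im,180,100,380,250,4,'w38c')
```

```text
t 61.20 tcp [416.7 221.6 172. ] yaw 1.5689 tilt 0.03 w 40.0 F [-0.8  0.   0.2] j [ 0.24  0.22  1.69 -0.    1.23  0.24]
```

View pics/w38c.png

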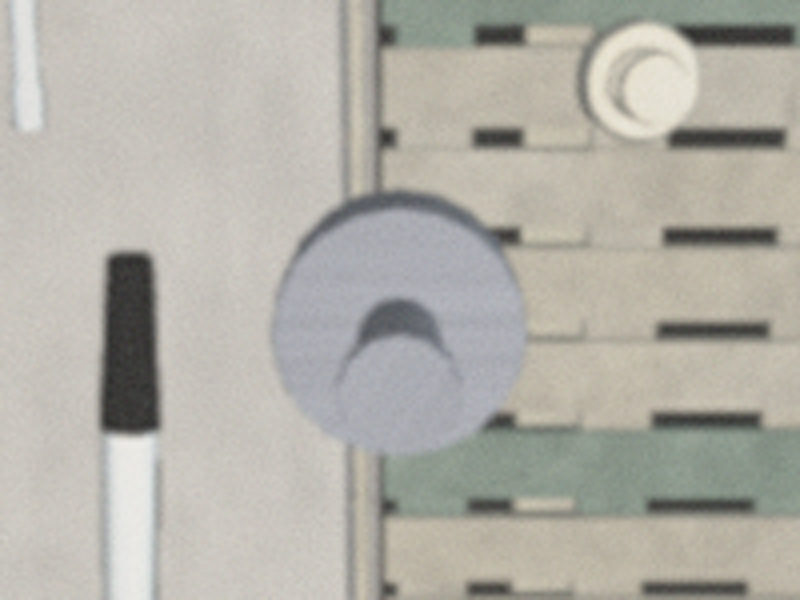

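Run:
```python
from h import *
ct=cam('wrist')
p=onplane('wrist',[[279.7,198.2]],80,ct)[0];print(p,onplane('wrist',[[280,182.5]],32,ct)); to([p[0],p[1],29])
```

```text
[417.25086114 221.36662668  80.        ] [[417.6353533  222.50633114  32.        ]]
tool delta mm [ -0.3   0.6 143.1]
```

Call:
{"name": "send_rows", "arguments": {
  "plan": [
    [[0,0.0005,0.03],[0,0,0],-0.1],
    [[0,0,0.05],[0,0,0],-0.1],
    [[0,0,0.05],[0,0,0],-0.1],
    [[0,0,0.013],[0,0,0],-0.1],
    [[0,0,0],[0,0,0],-0.1]
  ]
}}

```text
time: 61.88
tcp_pos: [417.4, 222.3, 29.9]
ee_rot: [0.707, 0.707, 0.0, 0.0]
ft_force: [0.6, 0.1, -0.6]
width: 39.6
```

Call:
{"name": "send_rows", "arguments": {
  "plan": [
    [[0,0,0],[0,0,0],-1],
    [[0,0,0],[0,0,0],-1],
    [[0,0,0],[0,0,0],-1],
    [[0,0,0],[0,0,0],-1],
    [[0,0,0],[0,0,0],-1]
  ],
  "force": 35
}}

```text
time: 62.5
tcp_pos: [417.3, 222.7, 30.7]
ee_rot: [0.707, 0.707, 0.001, 0.0]
ft_force: [-3.6, 0.3, 7.9]
width: 24.5
```

Run:
```python
from h import *
st()
```

```text
t 62.50 tcp [417.3 222.7  30.7] yaw 1.5704 tilt 0.10 w 24.5 F [-3.6  0.3  7.9] j [0.24 0.42 1.85 0.   0.87 0.24]
```

Call:
{"name": "send_rows", "arguments": {
  "plan": [
    [[0,0,-0.01],[0,0,0],-1],
    [[0,0,-0.03],[0,0,0],-1],
    [[0,0,-0.04],[0,0,0],-1],
    [[0,0,-0.04],[0,0,0],-1],
    [[-0.02,0.002,-0.02],[0,0,0],-1]
  ]
}}

```text
time: 63.12
tcp_pos: [419.1, 203.1, 171.7]
ee_rot: [0.707, 0.707, 0.001, 0.001]
ft_force: [0.5, -0.1, -7.5]
width: 24.2
```

Call:
{"name": "send_rows", "arguments": {
  "plan": [
    [[-0.04,0.003,0],[0,0,0],-1],
    [[-0.05,0.004,0],[0,0,0],-1],
    [[-0.055,0.005,0],[0,0,0],-1],
    [[-0.055,0.005,0],[0,0,0],-1],
    [[-0.055,0.005,0],[0,0,0],-1]
  ]
}}

```text
time: 63.75
tcp_pos: [440.3, -54.2, 169.7]
ee_rot: [0.707, 0.707, 0.0, -0.0]
ft_force: [1.3, 0.6, -6.2]
width: 24.4
```

Call:
{"name": "send_rows", "arguments": {
  "plan": [
    [[-0.055,0.005,0],[0,0,0],-1],
    [[-0.055,0.005,0],[0,0,0],-1],
    [[-0.045,0.004,0],[0,0,0],-1],
    [[-0.025,0.002,0],[0,0,0],-1],
    [[-0.01,0.001,0],[0,0,0],-1]
  ]
}}

```text
time: 64.38
tcp_pos: [457.5, -242.9, 169.2]
ee_rot: [0.708, 0.707, 0.0, -0.0]
ft_force: [0.1, -0.0, -6.6]
width: 24.6
```

Call:
{"name": "send_rows", "arguments": {
  "plan": [
    [[0,0,0.02],[0,0,0],-1],
    [[0,0,0.02],[0,0,0],-1],
    [[0,0,0.005],[0,0,0],-1],
    [[0,0,0],[0,0,0],-1],
    [[0,0,0],[0,0,0],-1]
  ]
}}

```text
time: 65.0
tcp_pos: [458.1, -242.5, 125.2]
ee_rot: [0.707, 0.707, 0.0, 0.001]
ft_force: [0.5, 0.2, -7.1]
width: 24.3
```

Run:
```python
from h import *
s=st();im,ct=snap('wrist','w39'); to([458.3,-243,100])
```

```text
t 65.00 tcp [ 458.1 -242.5  125.2] yaw 1.5706 tilt 0.08 w 24.3 F [ 0.5  0.2 -7.1] j [-0.71  0.37  1.63  0.    1.15 -0.71]
tool delta mm [-0.4  0.2 25.2]
```

View pics/w39.png

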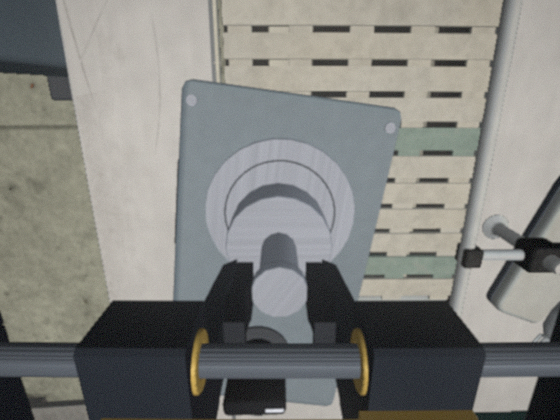

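Call:
{"name": "send_rows", "arguments": {
  "plan": [
    [[0,0,0.02],[0,0,0],-1],
    [[0,0,0.004],[0,0,0],-1],
    [[0,0,0.003],[0,0,0],-1],
    [[0,0,0.003],[0,0,0],-1],
    [[0,0,0.003],[0,0,0],-1]
  ]
}}

```text
time: 65.68
tcp_pos: [458.0, -242.7, 91.8]
ee_rot: [0.707, 0.707, 0.0, 0.001]
ft_force: [-0.9, 0.7, -1.2]
width: 24.8
```

Call:
{"name": "send_rows", "arguments": {
  "plan": [
    [[0,0,0.002],[0,0,0],-1],
    [[0,0,0.002],[0,0,0],-1],
    [[0,0,0],[0,0,0],-1]
  ]
}}

```text
time: 66.05
tcp_pos: [457.8, -242.6, 87.5]
ee_rot: [0.707, 0.707, 0.0, 0.0]
ft_force: [-1.6, 0.7, 0.4]
width: 24.4
```

Call:
{"name": "send_rows", "arguments": {
  "plan": [
    [[0,0,0],[0,0,0],-0.6],
    [[0,0,0],[0,0,0],-0.3],
    [[0,0,0],[0,0,0],-0.1],
    [[0,0,-0.01],[0,0,0],-0.1],
    [[0,0,-0.04],[0,0,0],-0.1]
  ]
}}

```text
time: 66.68
tcp_pos: [457.0, -242.0, 137.1]
ee_rot: [0.707, 0.707, -0.0, -0.002]
ft_force: [0.2, -0.2, 0.6]
width: 39.7
```

Call:
{"name": "send_rows", "arguments": {
  "plan": [
    [[0,0,-0.04],[0,0,0],-0.1],
    [[0,0,0],[0,0,0],-0.1],
    [[0,0,0],[0,0,0],-0.1],
    [[0,0,0],[0,0,0],-0.1],
    [[0,0,0],[0,0,0],-0.1]
  ]
}}

```text
time: 67.3
tcp_pos: [457.5, -242.3, 176.6]
ee_rot: [0.707, 0.707, -0.0, -0.001]
ft_force: [-1.0, -0.5, 0.6]
width: 39.5
```

Call:
{"name": "send_rows", "arguments": {
  "plan": [
    [[0,0,0],[0,0,0],-0.1],
    [[0,0,0],[0,0,0],-0.1],
    [[0,0,0],[0,0,0],-0.1],
    [[0,0,0],[0,0,0],-0.1]
  ]
}}

```text
time: 67.8
tcp_pos: [457.7, -242.5, 177.4]
ee_rot: [0.707, 0.707, -0.0, -0.0]
ft_force: [-0.2, -0.2, 0.0]
width: 39.3
```

Run:
```python
from h import *
s=st();im,ct=snap('wrist','w40');crop(im,180,110,380,260,4,'w40c')
```

```text
t 67.80 tcp [ 457.7 -242.5  177.4] yaw 1.5703 tilt 0.00 w 39.3 F [-0.2 -0.2  0. ] j [-0.71  0.32  1.55 -0.    1.27 -0.71]
```

View pics/w40c.png

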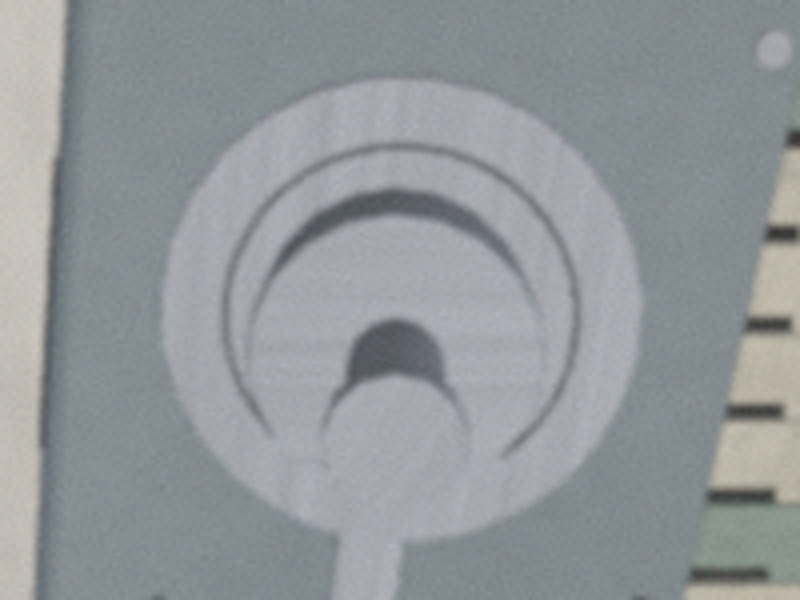

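Call:
{"name": "send_rows", "arguments": {
  "plan": [
    [[0,0,0.04],[0,0,0],-0.1],
    [[0,0,0.04],[0,0,0],-0.1],
    [[0,0,0.01],[0,0,0],-0.1],
    [[0,0,0],[0,0,0],-0.1],
    [[0,0,0],[0,0,0],-1]
  ]
}}

```text
time: 68.47
tcp_pos: [458.4, -243.1, 88.9]
ee_rot: [0.707, 0.707, 0.0, 0.001]
ft_force: [-0.5, -0.4, 0.1]
width: 31.8
```

Call:
{"name": "send_rows", "arguments": {
  "plan": [
    [[0,0,0],[0,0,0],-1],
    [[0,0,0],[0,0,0],-1],
    [[0,0,0],[0,0,0],-1],
    [[0,0,0],[0,0,0],-1]
  ]
}}

```text
time: 68.97
tcp_pos: [457.8, -242.7, 87.5]
ee_rot: [0.707, 0.707, -0.0, 0.0]
ft_force: [-0.8, -1.7, 1.0]
width: 24.5
```

Run:
```python
from h import *
st(); to([427.6,6,170])
```

```text
t 68.97 tcp [ 457.8 -242.7   87.5] yaw 1.5702 tilt 0.03 w 24.5 F [-0.8 -1.7  1. ] j [-0.71  0.42  1.67 -0.    1.06 -0.71]
tool delta mm [248.7 -30.3 -82.6]
```

Call:
{"name": "send_rows", "arguments": {
  "plan": [
    [[0,0,-0.02],[0,0,0],-1],
    [[0,0,-0.04],[0,0,0],-1],
    [[0.01,-0.001,-0.024],[0,0,0],-1],
    [[0.04,-0.005,0],[0,0,0],-1],
    [[0.055,-0.007,0],[0,0,0],-1]
  ]
}}

```text
time: 69.6
tcp_pos: [444.1, -136.4, 170.4]
ee_rot: [0.708, 0.706, 0.0, -0.001]
ft_force: [0.9, 1.1, -7.4]
width: 24.4
```

Call:
{"name": "send_rows", "arguments": {
  "plan": [
    [[0.055,-0.007,0],[0,0,0],-1],
    [[0.05,-0.006,0],[0,0,0],-1],
    [[0.03,-0.003,0],[0,0,0],-1],
    [[0.009,-0.001,0.01],[0,0,0],-1],
    [[0,0,0.03],[0,0,0],-1]
  ]
}}

```text
time: 70.22
tcp_pos: [428.2, 6.6, 130.8]
ee_rot: [0.707, 0.707, 0.0, 0.001]
ft_force: [0.6, -0.3, -7.2]
width: 24.5
```

Call:
{"name": "send_rows", "arguments": {
  "plan": [
    [[0,0,0.04],[0,0,0],-1],
    [[0,0,0.03],[0,0,0],-1],
    [[0,0,0],[0,0,0],-1],
    [[0,0,0],[0,0,0],-1]
  ]
}}

```text
time: 70.72
tcp_pos: [428.4, 6.0, 62.0]
ee_rot: [0.707, 0.707, 0.0, 0.0]
ft_force: [0.2, 0.1, -7.2]
width: 24.2
```

Run:
```python
from h import *
st();im,ct=snap('wrist','w41'); to([427.6,6,36])
```

```text
t 70.72 tcp [428.4   6.   62. ] yaw 1.5698 tilt 0.06 w 24.2 F [ 0.2  0.1 -7.2] j [-0.26  0.28  1.95 -0.    0.91 -0.26]
tool delta mm [-0.  -1.  26.3]
```

View pics/w41.png

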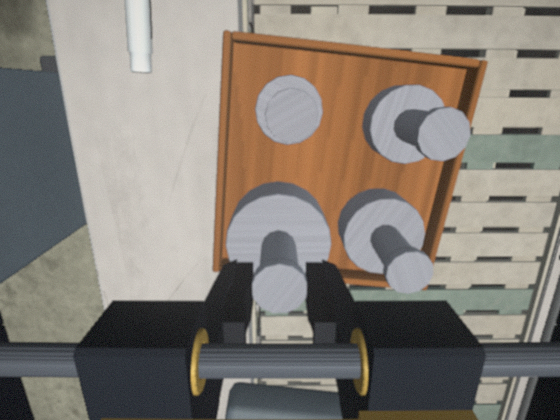

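Call:
{"name": "send_rows", "arguments": {
  "plan": [
    [[0,0.001,0.01],[0,0,0],-1],
    [[0,0,0.008],[0,0,0],-1],
    [[0,0,0.003],[0,0,0],-1],
    [[0,0,0.001],[0,0,0],-1],
    [[0,0,0],[0,0,0],-1]
  ]
}}

```text
time: 71.4
tcp_pos: [428.9, 6.5, 39.4]
ee_rot: [0.707, 0.707, 0.0, 0.0]
ft_force: [-0.4, -0.9, -6.9]
width: 24.4
```

Call:
{"name": "send_rows", "arguments": {
  "plan": [
    [[0,0,0.001],[0,0,0],-1],
    [[0,0,0],[0,0,0],-1]
  ]
}}

```text
time: 71.65
tcp_pos: [428.8, 6.5, 38.4]
ee_rot: [0.707, 0.707, 0.0, 0.0]
ft_force: [-0.3, -0.8, -6.4]
width: 24.6
```

Call:
{"name": "send_rows", "arguments": {
  "plan": [
    [[0,0,0.001],[0,0,0],-1],
    [[0,0,0],[0,0,0],-1]
  ]
}}

```text
time: 71.9
tcp_pos: [428.9, 6.5, 37.6]
ee_rot: [0.707, 0.707, 0.0, 0.0]
ft_force: [-2.3, -0.8, -2.7]
width: 24.5
```

Touching the floor (load −7 → −2.7 N). Half a millimetre more, then release.

Call:
{"name": "send_rows", "arguments": {
  "plan": [
    [[0,0,0.0005],[0,0,0],-1],
    [[0,0,0],[0,0,0],-0.6],
    [[0,0,0],[0,0,0],-0.3],
    [[0,0,0],[0,0,0],-0.1],
    [[0,0,0],[0,0,0],-0.1]
  ]
}}

```text
time: 72.53
tcp_pos: [429.1, 6.4, 37.0]
ee_rot: [0.707, 0.707, 0.0, 0.0]
ft_force: [-1.0, -0.3, 0.7]
width: 39.5
```

Call:
{"name": "send_rows", "arguments": {
  "plan": [
    [[0,0,-0.02],[0,0,0],-0.1],
    [[0,0,-0.05],[0,0,0],-0.1],
    [[0,0,-0.05],[0,0,0],-0.1],
    [[0,0,-0.04],[0,0,0],-0.1],
    [[0,0,0],[0,0,0],-0.1]
  ]
}}

```text
time: 73.15
tcp_pos: [430.1, 6.2, 199.2]
ee_rot: [0.707, 0.707, 0.001, 0.002]
ft_force: [0.1, -0.3, -0.6]
width: 39.6
```

Run:
```python
from h import *
st();im,ct=snap('wrist','w42'); to([440.4,-392.3,195])
```

```text
t 73.15 tcp [430.1   6.2 199.2] yaw 1.5704 tilt 0.33 w 39.6 F [ 0.1 -0.3 -0.6] j [-0.26  0.1   1.77  0.    1.27 -0.26]
tool delta mm [-398.7   11.4    2.5]
```

View pics/w42.png

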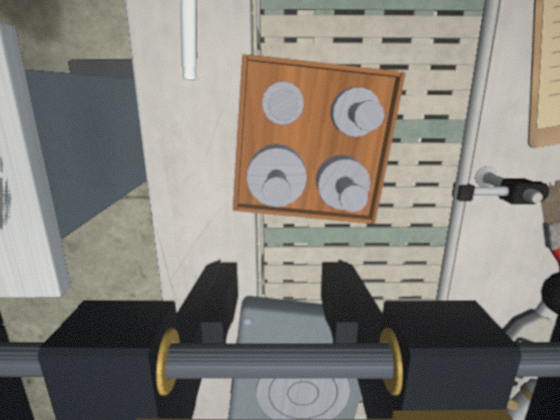

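Call:
{"name": "send_rows", "arguments": {
  "plan": [
    [[-0.055,0.0015,0],[0,0,0],0],
    [[-0.055,0.0015,0],[0,0,0],0],
    [[-0.055,0.0015,0],[0,0,0],0],
    [[-0.055,0.0015,0],[0,0,0],0],
    [[-0.055,0.0015,0],[0,0,0],0]
  ]
}}

```text
time: 73.82
tcp_pos: [435.5, -270.0, 195.0]
ee_rot: [0.707, 0.707, 0.0, -0.001]
ft_force: [0.5, 0.5, 1.0]
width: 44.2
```

Call:
{"name": "send_rows", "arguments": {
  "plan": [
    [[-0.055,0.0015,0],[0,0,0],0],
    [[-0.045,0.0015,0],[0,0,0],0],
    [[-0.024,0.001,0],[0,0,0],0],
    [[0,0,0],[0,0,10],0],
    [[0,0,0],[0,0,10],0]
  ]
}}

```text
time: 74.45
tcp_pos: [439.6, -392.4, 194.5]
ee_rot: [0.821, 0.571, -0.0, -0.002]
ft_force: [0.3, 0.1, 0.4]
width: 44.0
```

Call:
{"name": "send_rows", "arguments": {
  "plan": [
    [[0,0,0],[0,0,10],0],
    [[0,0,0],[0,0,10],0],
    [[0,0,0],[0,0,10],0],
    [[0,0,0],[0,0,10],0],
    [[0,0,0],[0,0,10],0]
  ]
}}

```text
time: 75.08
tcp_pos: [439.7, -392.1, 194.7]
ee_rot: [0.985, 0.171, -0.001, -0.001]
ft_force: [-0.1, -0.4, -0.1]
width: 43.8
```

Call:
{"name": "send_rows", "arguments": {
  "plan": [
    [[0,0,0],[0,0,10],0],
    [[0,0,0],[0,0,6.5],0],
    [[0,0,0],[0,0,0],0],
    [[0,0,0],[0,0,0],0]
  ]
}}

```text
time: 75.58
tcp_pos: [439.9, -392.3, 195.9]
ee_rot: [1.0, 0.031, -0.0, -0.001]
ft_force: [0.2, 0.2, -0.1]
width: 44.3
```

Run:
```python
from h import *
s=st();im,ct=snap('wrist','w43'); to([440.4,-392.3,44]); dyaw(0.055); crop(im,210,80,350,230,4,'w43c')
```

```text
t 75.58 tcp [ 439.9 -392.3  195.9] yaw 0.0627 tilt 0.09 w 44.3 F [ 0.2  0.2 -0.1] j [-0.93  0.46  1.3  -0.    1.38  0.58]
tool delta mm [5.000e-01 1.000e-01 1.522e+02]
turn z deg 0.42
```

View pics/w43c.png

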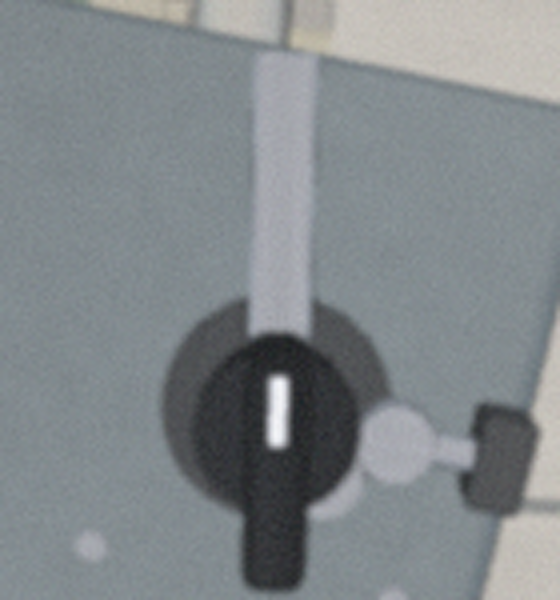

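Call:
{"name": "send_rows", "arguments": {
  "plan": [
    [[0,0,0.04],[0,0,0],0],
    [[0,0,0.05],[0,0,0],0],
    [[0,0,0.045],[0,0,0],0],
    [[0,0,0.018],[0,0,0],0],
    [[0,0,0],[0,0,0],0]
  ]
}}

```text
time: 76.25
tcp_pos: [440.1, -392.5, 43.7]
ee_rot: [1.0, 0.031, -0.0, -0.0]
ft_force: [1.2, -0.9, 0.1]
width: 43.9
```

Call:
{"name": "send_rows", "arguments": {
  "plan": [
    [[0,0,0],[0,0,0],-1],
    [[0,0,0],[0,0,0],-1],
    [[0,0,0],[0,0,0],-1],
    [[0,0,0],[0,0,0],-1],
    [[0,0,0],[0,0,0],-1]
  ],
  "force": 30
}}

```text
time: 76.88
tcp_pos: [440.3, -391.8, 44.6]
ee_rot: [1.0, 0.03, 0.0, -0.001]
ft_force: [-0.7, 5.1, 5.4]
width: 14.2
```

Run:
```python
from h import *
s=st();im,ct=snap('wrist','w44')
```

```text
t 76.88 tcp [ 440.3 -391.8   44.6] yaw 0.0606 tilt 0.06 w 14.2 F [-0.7  5.1  5.4] j [-0.93  0.61  1.48  0.    1.06  0.58]
```

View pics/w44.png

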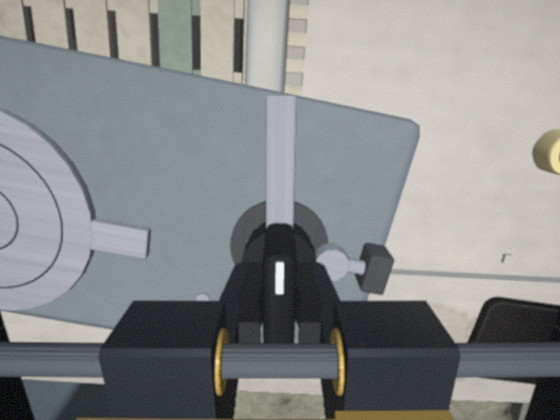

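Gripped (14.2 mm). Turn back counter-clockwise.

Call:
{"name": "send_rows", "arguments": {
  "plan": [
    [[0,0,0],[0,0,-8],-1],
    [[0,0,0],[0,0,-8],-1],
    [[0,0,0],[0,0,-8],-1],
    [[0,0,0],[0,0,-8],-1],
    [[0,0,0],[0,0,-8],-1]
  ]
}}

```text
time: 77.55
tcp_pos: [439.8, -390.7, 44.6]
ee_rot: [0.928, 0.373, 0.0, -0.002]
ft_force: [-4.8, 11.4, 10.3]
width: 13.7
```

Run:
```python
from h import *
s=st();print(s['torque'])
```

```text
t 77.55 tcp [ 439.8 -390.7   44.6] yaw 0.7635 tilt 0.22 w 13.7 F [-4.8 11.4 10.3] j [-0.93  0.61  1.48  0.    1.06 -0.12]
[ 1.70380175  0.74126956 -0.13557535]
```

Call:
{"name": "send_rows", "arguments": {
  "plan": [
    [[0,0,0],[0,0,-8],-1],
    [[0,0,0],[0,0,-8],-1],
    [[0,0,0],[0,0,-8],-1],
    [[0,0,0],[0,0,-8],-1],
    [[0,0,0],[0,0,-8],-1]
  ]
}}

```text
time: 78.18
tcp_pos: [438.8, -390.1, 44.6]
ee_rot: [0.744, 0.668, 0.0, -0.003]
ft_force: [-9.9, 13.1, 13.2]
width: 13.8
```

Run:
```python
from h import *
s=st();print(s['torque'])
im,ct=snap('wrist','w45')
```

```text
t 78.17 tcp [ 438.8 -390.1   44.6] yaw 1.4622 tilt 0.38 w 13.8 F [-9.9 13.1 13.2] j [-0.93  0.61  1.48 -0.    1.06 -0.82]
[ 2.03459272  1.46007493 -0.27076758]
```

View pics/w45.png

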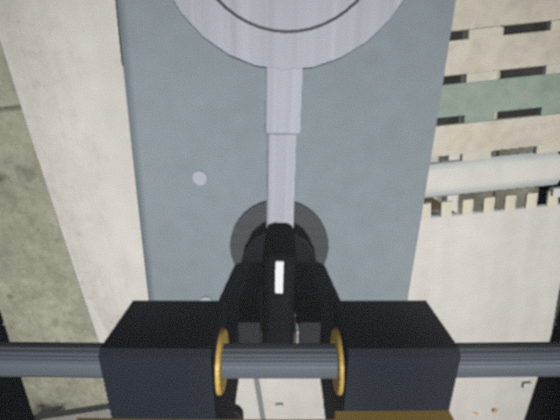

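Call:
{"name": "send_rows", "arguments": {
  "plan": [
    [[0,0,0],[0,0,0],-0.5],
    [[0,0,0],[0,0,0],0],
    [[0,0,0],[0,0,0],0],
    [[0,0,-0.03],[0,0,0],0],
    [[0,0,-0.05],[0,0,0],0]
  ]
}}

```text
time: 78.85
tcp_pos: [439.5, -392.0, 123.5]
ee_rot: [0.746, 0.666, 0.0, -0.002]
ft_force: [0.0, -0.1, 1.0]
width: 44.0
```

Call:
{"name": "send_rows", "arguments": {
  "plan": [
    [[0,0,-0.05],[0,0,0],0],
    [[-0.03,0,-0.05],[0,0,0],0],
    [[-0.03,0,-0.02],[0,0,0],0],
    [[0,0,0],[0,0,0],0],
    [[0,0,0],[0,0,0],0]
  ]
}}

```text
time: 79.47
tcp_pos: [433.3, -451.3, 242.6]
ee_rot: [0.746, 0.666, 0.0, -0.001]
ft_force: [-0.0, 0.3, 0.2]
width: 44.3
```

Run:
```python
from h import *
s=st()
im,ct=snap('wrist','w46'); im,_=snap('top','t46'); crop(im,150,170,350,300,4,'t46c')
im,_=snap('scene','s46'); crop(im,150,190,400,310,3,'s46c')
```

```text
t 79.47 tcp [ 433.3 -451.3  242.6] yaw 1.4570 tilt 0.12 w 44.3 F [-0.   0.3  0.2] j [-0.99  0.52  1.08  0.    1.54 -0.88]
```

View pics/w46.png

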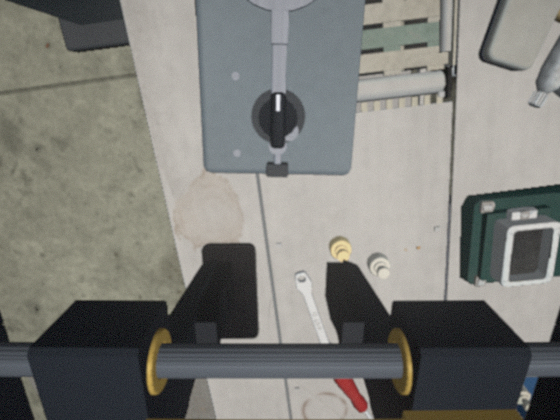

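View pics/t46c.png

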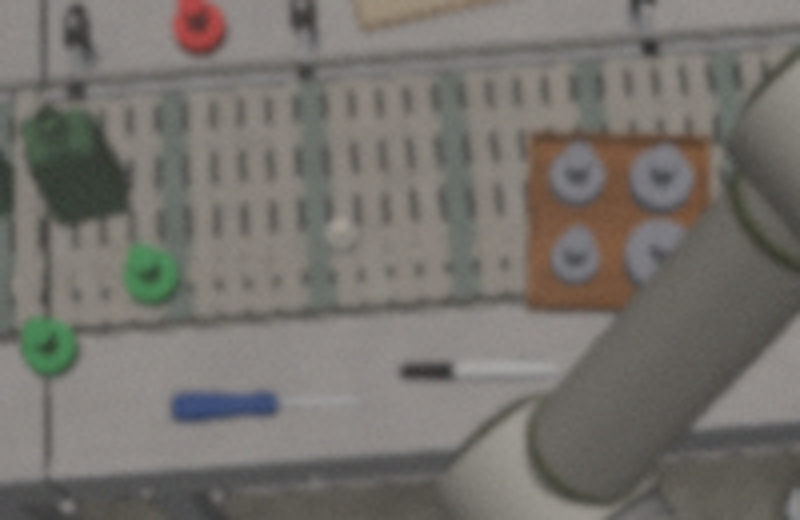

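View pics/s46c.png

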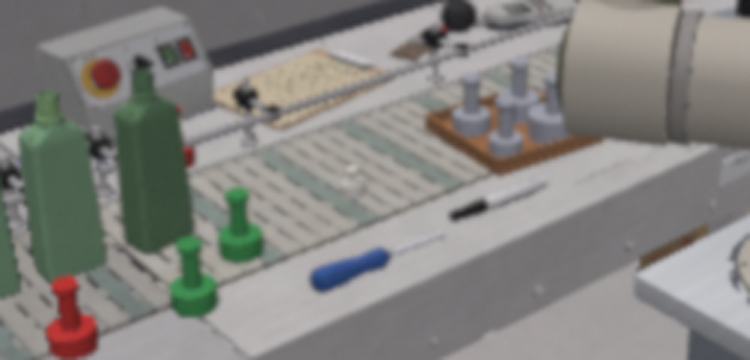

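The wrist view shows the knob stripe and lock finger back in line under the pan's lug, around (278,115). The top and scene views show all four weights upright in the tray, and the driver and pen have not moved. Handing in.

Run:
```python
from h import *
print(finish_job())
```

```text
the job is handed in; nothing more can be done
None
```

The job is done and handed in at about 79 s of the 210 s. I turned the knob clockwise until the pan was free. Then I stood weights 1, 2, 3 and 4 in turn alone in the middle of the pan, let go for over a second each, and stood each one in the tray. Last, I turned the knob back until the pan was locked.

**Last checks:**
- All four weights stand upright in the tray.
- The pan is empty, and the knob is back at its starting angle with its finger under the lug. I judged this from the camera and the wrist angle (1.462 rad, the same as before turning), because there is no direct reading of the knob.
- The screwdriver, pen and coloured look-alikes are where they were. The gripper is open and touching nothing.

**What went wrong or disagreed:**
- **Fingertip position:** the real fingertips sit about 38–39 mm behind the stated TCP. My first pinch of the knob closed on nothing, so I corrected the height and repeated it.
- **Grip on the weights:** except for weight 1's first lift (gripped at 19.4 mm), I carried the weights by the head instead of the stem. The pads met the head first (about 25 mm opening).
- **Weight 2 knocked aside:** it had been moved while the arm was elsewhere. I found it again before picking it up.
- **Hard touch in the tray:** weights 2 and 3 met the tray floor about 2 mm higher than I expected. Weight 3 peaked at about 30 N, within the 40 N limit.

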